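# Refit the water filter: cartridges, stopper, priming stroke

### The job

Get the counter-top water filter ready: slide every spare cartridge lying on the counter fully home into a slot of its own in the front of the filter, then set the tapered stopper right down into the filling neck, and only then prime it by pressing the sprung plate squarely down with the tamper until it bottoms out level, holding it down for a moment. Finish by standing the tamper back on its round cork mat, leave cartridges and stopper fitted, and do not knock the tin, tape spool or grey elbow about.

Things in the scene. Friction and masses are not known exactly. Their poses are not given: they have to be found in the camera images.
- unit: the filter, fixed: grey box with a pale metal deck, 165 mm deep (x), 218 mm wide (y), 37 mm high; origin on the counter under the middle of its front face; x points from the front into the filter, y to its left, z up. Four slots side by side in the front, pitch 53 mm. The neck and the primer cup stand on its rear deck, about 120 mm behind the front and 115 mm apart; which is left varies.
- slot0 (a point): middle of the mouth of slot 0 (0 leftmost, 3 rightmost), in the plane of the front face, 16.5 mm above the counter; x points into the slot. Slot 47 mm wide, 17 mm high, 74 mm deep, its floor 8 mm above the counter, mouth edges rounded. A cartridge fully home against the slot's end has the middle of its fin 20 mm in front of the front face
- slot1 (a point): middle of the mouth of slot 1 (0 leftmost, 3 rightmost), in the plane of the front face, 16.5 mm above the counter; x points into the slot. Slot 47 mm wide, 17 mm high, 74 mm deep, its floor 8 mm above the counter, mouth edges rounded. A cartridge fully home against the slot's end has the middle of its fin 20 mm in front of the front face
- slot2 (a point): middle of the mouth of slot 2 (0 leftmost, 3 rightmost), in the plane of the front face, 16.5 mm above the counter; x points into the slot. Slot 47 mm wide, 17 mm high, 74 mm deep, its floor 8 mm above the counter, mouth edges rounded. A cartridge fully home against the slot's end has the middle of its fin 20 mm in front of the front face
- slot3 (a point): middle of the mouth of slot 3 (0 leftmost, 3 rightmost), in the plane of the front face, 16.5 mm above the counter; x points into the slot. Slot 47 mm wide, 17 mm high, 74 mm deep, its floor 8 mm above the counter, mouth edges rounded. A cartridge fully home against the slot's end has the middle of its fin 20 mm in front of the front face
- grip0 (a point): white filter cartridge lying flat: slab 110 x 44 x 14 mm with an upright grip fin, 26 mm long (along the slab), 12 mm thick, 36 mm high, on top of its near end. Point: middle of the fin, 34 mm above the slab's underside, 16 mm from its near end, 94 mm from its leading end. x from the fin to the leading end (which enters a slot), z up. 0.13 kg. Two to four are present; any fits any slot.
- grip1 (a point): white filter cartridge lying flat: slab 110 x 44 x 14 mm with an upright grip fin, 26 mm long (along the slab), 12 mm thick, 36 mm high, on top of its near end. Point: middle of the fin, 34 mm above the slab's underside, 16 mm from its near end, 94 mm from its leading end. x from the fin to the leading end (which enters a slot), z up. 0.13 kg. Two to four are present; any fits any slot.
- grip2 (a point): white filter cartridge lying flat: slab 110 x 44 x 14 mm with an upright grip fin, 26 mm long (along the slab), 12 mm thick, 36 mm high, on top of its near end. Point: middle of the fin, 34 mm above the slab's underside, 16 mm from its near end, 94 mm from its leading end. x from the fin to the leading end (which enters a slot), z up. 0.13 kg. Two to four are present; any fits any slot.
- grip3 (a point): white filter cartridge lying flat: slab 110 x 44 x 14 mm with an upright grip fin, 26 mm long (along the slab), 12 mm thick, 36 mm high, on top of its near end. Point: middle of the fin, 34 mm above the slab's underside, 16 mm from its near end, 94 mm from its leading end. x from the fin to the leading end (which enters a slot), z up. 0.13 kg. Two to four are present; any fits any slot.
- neck_rim (a point): middle of the open mouth of the steel filling neck on the rear deck, 81 mm above the counter; the neck is 44 mm high, bore tapering from 55 mm across at the rim to 41 mm at the bottom, outside 65 mm across at the rim
- stopper_grip (a point): dark rubber stopper standing on the counter: taper 36 mm high, 36 mm across at the foot, 49 mm at the top; above it a flange 66 mm across, 6 mm thick, then a round knob 26 mm across, 34 mm high. Point: middle of the knob, 59 mm above the foot, 23 mm above the flange's underside. z up along its axis. Seated, the flange rests on the neck's rim. 0.15 kg.
- tamper_grip (a point): tamper: flat round steel foot 52 mm across and 14 mm high with a black upright round handle 28 mm across and 68 mm high above it. The point is on the handle's axis, 55 mm above the underside of the foot. z up along the axis. 0.35 kg.
- mat: round cork mat, 96 mm across, 2 mm thick, fixed on the counter, where the tamper stands at the start and belongs; origin at the middle of its underside
- plate_top (a point): middle of the upper face of the sprung plate, a disc 58 mm across in the dark steel primer cup on the rear deck (bore 66 mm, outside 76 mm, rim 61 mm above the counter). Free, its face is 59 mm above the counter; it goes down 12 mm, and rocks up to 0.12 rad if pressed off-centre. z is the plate's normal.
- primer_slide (a joint): how far the sprung plate is pushed down, m: 0 free, 0.012 bottomed out against its stop; the spring takes 3 N to start and 9 N to bottom
- tamper: the tamper as a whole; origin at the middle of the underside of its foot
- primer_tilt: the sprung plate as a whole; origin 6 mm below its upper face
- stopper: the stopper as a whole; origin at the middle of its foot
- flux_tin: round green and white tin, 62 mm across, 34 mm high, a bystander that stays where it is
- tape_spool: yellow spool of thread tape, 53 mm across, 16 mm high, a bystander that stays where it is
- elbow: grey pipe elbow, 42 x 42 x 26 mm, a bystander that stays where it is
Not all that is in view belongs to the job. What is shaped like the tamper but purple or yellow is not meant.

How it is judged (in metres and radians):
On the way, in this order (a step that is already met when the one before it is completed fails the run):
1. every cartridge present is fully home in a slot (x of grip0 in the frame of unit between -0.0245 and -0.01 m and y of grip0 in the frame of unit between -0.09 and 0.09 m and z of grip0 in the frame of unit between 0.035 and 0.048 m and angle between the x axis of each of grip0, grip1, grip2, grip3 and the x axis of unit, either way round below 0.08 rad and angle between the z axis of each of grip0, grip1, grip2, grip3 and the z axis of unit, either way round below 0.06 rad and x of grip1 in the frame of unit between -0.0245 and -0.01 m and y of grip1 in the frame of unit between -0.09 and 0.09 m and z of grip1 in the frame of unit between 0.035 and 0.048 m and x of grip2 in the frame of unit between -0.0245 and -0.01 m and y of grip2 in the frame of unit between -0.09 and 0.09 m and z of grip2 in the frame of unit between 0.035 and 0.048 m and x of grip3 in the frame of unit between -0.0245 and -0.01 m and y of grip3 in the frame of unit between -0.09 and 0.09 m and z of grip3 in the frame of unit between 0.035 and 0.048 m), for 0.2 s.
2. the stopper is seated in the filling neck (horizontal distance between stopper_grip and neck_rim below 0.006 m and z of stopper_grip in the frame of neck_rim between 0.018 and 0.026 m and angle between stopper_grip's own z axis and vertical below 0.08 rad), for 0.2 s.
3. the tamper holds the sprung plate bottomed out and level (value of joint primer_slide above 0.0108 m and angle between plate_top's own z axis and vertical below 0.04 rad and contact force between tamper and primer_tilt above 3 N and angle between tamper_grip's own z axis and vertical below 0.08 rad), for 0.3 s.
At the end, for the whole second after the job is handed in: Every cartridge present lies in a slot within 4.5 mm of its end stop and straight; the stopper is upright in the neck with its flange on the rim (within 3 mm); the tamper stands upright on the cork mat within 24 mm of its middle; all released and at rest (all of step 1 and all of step 2 and horizontal distance between tamper_grip and mat below 0.024 m and height (world z) of tamper_grip between 0.053 and 0.062 m and angle between tamper_grip's own z axis and vertical below 0.06 rad and linear speed of each of tamper, stopper below 0.02 m/s); the robot touches nothing.
It fails at once if a bystander (tin, tape spool or grey elbow) is knocked more than 6 cm away (distance of any of flux_tin, tape_spool, elbow from where it was at the start of the episode above 0.06 m).
Of cartridge0, cartridge1, cartridge2, cartridge3 only 2 to 4 are there at a start; the rules pass over those that are not, and their reading is None.
At some moment in a run one of stopper, tamper, cartridge0, cartridge1, cartridge2, cartridge3 may be knocked a few centimetres aside while the robot is not near it.
It also fails if it takes over 210 s, if anything falls off the work surface, if the arm or the gripper's body presses on something with over 40 N, if the wrist force passes 120 N, or if a joint passes its speed limit or range.

### The arm

A 7-joint arm with a two-finger parallel gripper is mounted at the origin on the work surface; the furniture and walls round the work are solid. World frame = base frame: x ahead of the robot, y to its left, z up, the work surface at z = 0. Lengths are in m, angles in degrees, forces in N, time in s.
With the tool pointing down it reaches from about 0.425 to 0.875 m from the base axis. Payload 8.4 kg.
Tool frame: the origin (TCP) lies midway between the tips of the shut fingers; the grasp point (between the pads) lies manip.grip_depth behind it (manip.grip_depth is the distance from the TCP to the grasp point, in m); z points along the fingers, y is the line along which they close (so a half turn about z gives the same grasp; the last joint's range is limited). The gripper opens to 87 mm and grips with 3 to 60 N. Pads are 19 mm wide; open, the fingers measure 117 mm over their backs; the gripper's body (75 mm by 190 mm) begins 51 mm behind the grasp point.
Start: joints at [65.707, 19.091, 2.286, 83.961, -0.768, 76.965, -3.352], TCP at [0.207, -0.616, 0.223] pointing down, gripper open.
Joint ranges: [-147.57, 147.57], [-21.85, 119.76], [-74.77, 79.35], [14.55, 137.4], [-85.83, 265.84], [4.83, 119.75], [-152.11, 152.11]. Speed limits (degrees/s): [127.2, 127.2, 159.86, 159.86, 180, 180, 180].

### API

Orientations are given as a 3x3 rotation matrix whose columns are the frame's x, y, z axes.
In Python, from workcell import readout, eyes, manip, spotter gives the robot as it stands.
- The arm moves only by the shell command python3 -m inch 'ROWS' [FORCE]. ROWS is JSON, a list of rows, each a list of 7 numbers: the shift along the tool's x, y, z in m, then the turn, a rotation vector about the tool's x, y, z in degrees, then the finger opening in m, from 0 to 0.087. A call has exactly 8 rows; each row shifts and turns the commanded pose from where the row before left it, along the tool's axes as they then stand; what a row does not reach is not made up. A row lasts 1/12 s, in which the tool goes at most 41.7 mm and 7.16 degrees, less where a joint would pass 70% of its speed; a pose out of reach is approached as far as the arm can. A call with a gripper value outside its range is refused whole. The fingers move at their own pace and stop on an object; FORCE is the grip in N (left out, the last holds). Time passes only in rows, so rows that do not move let the fingers close, or fill a call up. It gives the time, the measured TCP pose, the force, the opening and the grip force at its end, in the units of the state.
- readout.read_state(): the state, without advancing time (a new reading comes with each control period).
- eyes.camera(name): name is "scene" or "top" or "wrist"; returns a dict with "pixels" (420x560x3 uint8, blue, green, red), "camera_matrix" (3x3 intrinsics, pixels), "origin" and "orientation" of the camera in the world; the wrist camera has in their place "hand_eye" (4x4, takes a point from camera to tool coordinates, whose origin is the TCP and whose axes are the flange's). Camera axes: x right, y down, z forward; pixel columns grow to the right and rows downward; lengths in m; the calibration is good to about 2 mm. A picture is of the moment at which its call begins: read the wrist's pose just before it. There is no depth.
- manip.finish_job(): hands the job in; it is judged then, once.
Trained networks look in the newest picture that a camera, given by its name, has taken for a name from the list of things; names that differ only in an ending like _2 or _b are one class to them, and where a whole thing is asked for, a point or a joint stands for the part that bears it (a point fixed in the world has none). Each returns a list of dicts, best first, with "p" (0 to 1); they miss things now and then, are a little off and sometimes report something else, mostly with a low value. They report only what shows in the picture. A call takes as long as a camera call. They do not tell look-alikes from the thing itself.
- spotter.recognise(thing, camera): "position" ([x, y, z] in m, in world coordinates, good to about 4 mm: the middle of the surface that is visible of it).
- spotter.regions_of(thing, camera): "mask" (420x560 bool, what is visible of it).
The state is a dict: "time_s": time; "joints": joint angles; "dq": joint speeds; "tau": joint torques, N m; "ee_pos": TCP position; "eef_rot": TCP orientation; "ft_force": force on the tool from outside, world axes, zero at the start; "wrist_torque": the same for the moment, N m; "finger_gap": finger opening in m; "gripper_force": force on a finger pad.
Only numpy, scipy, OpenCV 4.12 (cv2) and the standard library are available. Lean on these libraries where they do the work, as an engineer would, in place of code of your own. Each camera call takes 0.05 s, during which the arm holds its last target. There are 200 camera calls.

## Working session

There is one attempt and no reset: what is moved stays moved. The work goes in short steps, Python scripts to look and compute and a shell command to move; the robot and the scene stay as the last step left them, time stands still between calls to the robot, and variables do not carry over. Pictures are saved under pics/ and viewed, at most 14 in all, crops included, and the job is handed in when it is done.

```bash
ls; mkdir -p pics; python3 - <<'E'
from workcell import readout, eyes, manip, spotter
import cv2,numpy as np
s=readout.read_state(); print({k:np.round(v,3).tolist() for k,v in s.items()}, manip.grip_depth)
for c in ["scene","top"]:
    p=eyes.camera(c); cv2.imwrite(f"pics/{c}0.png",p["pixels"]); print(c,np.round(p["origin"],3),np.round(p["orientation"],3).tolist(),p["camera_matrix"].tolist())
    for t in ["unit","slot0","slot3","grip0","neck_rim","stopper_grip","tamper_grip","mat","plate_top","flux_tin","tape_spool","elbow"]:
        for d in spotter.recognise(t,c): print(t,np.round(d["position"],3),round(d["p"],2))
p=eyes.camera("wrist");cv2.imwrite("pics/w0.png",p["pixels"]);print(np.round(p["hand_eye"],3).tolist())
E
```

```text
pics
{'time_s': 0.0, 'joints': [65.708, 19.131, 2.284, 84.012, -0.769, 76.967, -3.353], 'dq': [-0.032, -0.006, 0.053, 0.026, -0.062, -0.127, 0.002], 'tau': [-0.0, -65.634, 1.335, -40.379, -0.06, 0.045, 0.0], 'ee_pos': [0.207, -0.616, 0.222], 'eef_rot': [[0.948, 0.319, -0.001], [0.319, -0.948, 0.002], [-0.0, -0.002, -1.0]], 'ft_force': [-0.421, -0.007, -0.83], 'wrist_torque': [-0.021, 0.003, -0.002], 'gripper_force': 0.0, 'finger_gap': 0.087} 0.0187
scene [-0.124  0.72   1.161] [[-0.816, -0.433, 0.383], [-0.577, 0.603, -0.55], [0.007, -0.67, -0.742]] [[526.2948893559754, 0.0, 278.7032675776889], [0.0, 526.2948893559754, 205.69177308510604], [0.0, 0.0, 1.0]]
unit [0.544 0.051 0.04 ] 0.55
slot0 [0.542 0.052 0.035] 0.91
slot3 [0.542 0.052 0.035] 0.91
grip0 [ 0.484 -0.212  0.016] 0.93
grip0 [ 0.654 -0.22   0.02 ] 0.86
grip0 [ 0.489 -0.117  0.016] 0.59
neck_rim [0.619 0.044 0.061] 0.65
stopper_grip [ 0.621 -0.31   0.045] 0.65
tamper_grip [ 0.322 -0.304  0.026] 0.7
tamper_grip [ 0.246 -0.34   0.031] 0.65
tamper_grip [ 0.425 -0.325  0.028] 0.57
mat [ 0.43  -0.317  0.008] 0.82
plate_top [0.54
[... 426 characters left out ...]
 0.011] 0.28
slot0 [0.553 0.109 0.039] 0.86
slot3 [0.553 0.109 0.039] 0.86
grip0 [ 0.486 -0.218  0.019] 0.73
grip0 [ 0.492 -0.12   0.009] 0.71
neck_rim [0.622 0.049 0.049] 0.57
stopper_grip [ 0.624 -0.325  0.044] 0.8
tamper_grip [ 0.427 -0.327  0.013] 0.9
tamper_grip [ 0.318 -0.304  0.01 ] 0.86
tamper_grip [ 0.25  -0.341  0.018] 0.75
tamper_grip [0.62  0.168 0.058] 0.56
mat [ 0.436 -0.319  0.005] 0.72
plate_top [ 0.488 -0.22   0.02 ] 0.63
plate_top [0.627 0.166 0.06 ] 0.62
flux_tin [ 0.357 -0.106  0.034] 0.95
tape_spool [ 0.535 -0.328  0.02 ] 0.82
elbow [ 0.329 -0.23   0.017] 0.77
[[0.0, -0.956, -0.294, 0.082], [1.0, 0.001, -0.0, -0.001], [0.001, -0.294, 0.956, -0.163], [0.0, 0.0, 0.0, 1.0]]
```

View pics/scene0.png

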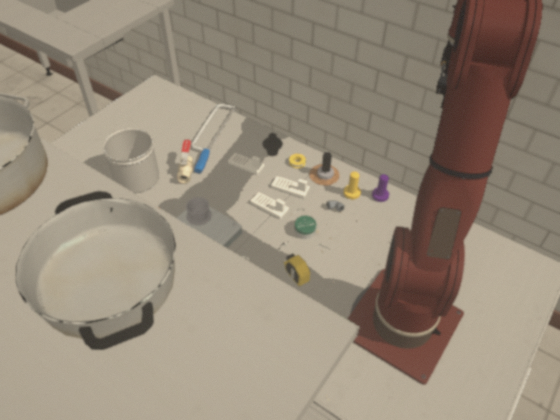

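View pics/top0.png

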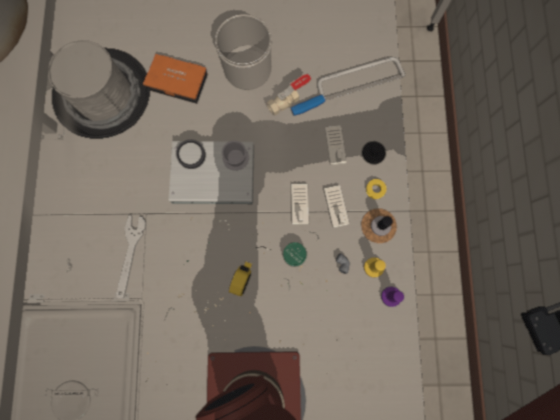

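The scene picture shows the filter at about (215,215). The top picture shows:
- **Filter:** box at (170–253, 142–203), front towards the robot. The primer cup is at (190,153) and the neck at (235,155).
- **Cartridges:** three, at (300,203), (336,205) and (336,145).
- **Stopper:** (374,152).
- **Tamper:** candidates are black (383,224) on cork, yellow (375,266) and purple (392,296). I choose the black one on the mat.
- **Bystanders:** tape (376,188), tin (295,254), elbow (343,262).

I'll square the tool to the world axes and move above the cartridges.

```bash
cat > h.py <<'E'
from workcell import readout, eyes, manip, spotter
import cv2,numpy as np
def cam(c):
    s=readout.read_state(); p=eyes.camera(c)
    if c=="wrist":
        T=np.eye(4);T[:3,:3]=s["eef_rot"];T[:3,3]=s["ee_pos"];T=T@np.array(p["hand_eye"]);R,o=T[:3,:3],T[:3,3]
    else: R,o=np.array(p["orientation"]),np.array(p["origin"])
    return dict(img=p["pixels"],K=np.array(p["camera_matrix"]),R=R,o=o)
def ray(C,uv,z):
    uv=np.atleast_2d(uv).astype(float); d=np.c_[uv,np.ones(len(uv))]@np.linalg.inv(C["K"]).T@C["R"].T
    return C["o"]+d*((z-C["o"][2])/d[:,2])[:,None]
def proj(C,P):
    q=(np.atleast_2d(P)-C["o"])@C["R"]@C["K"].T; return q[:,:2]/q[:,2:]
def find(c,*ts):
    for t in ts:
        for d in spotter.recognise(t,c):
            if d["p"]>.4: print(c,t,np.round(d["position"],4),round(d["p"],2))
def st():
    s=readout.read_state(); R=np.array(s["eef_rot"]); print("t",round(s["time_s"],2),"tcp",np.round(s["ee_pos"],4),"yaw",round(float(np.degrees(np.arctan2(R[1,0],R[0,0]))),2),"z",np.round(R[:,2],3),"F",np.round(s["ft_force"],1),"gap",round(s["finger_gap"],4),"gf",round(s["gripper_force"],1))
E
python3 -m inch '[[0,0,0,0,0,6.2,0.087],[0,0,0,0,0,6.2,0.087],[0,0,0,0,0,6.2,0.087],[0,0,-0.03,0,0,0,0.087],[0,0,-0.03,0,0,0,0.087],[0,0,-0.03,0,0,0,0.087],[0,0,-0.03,0,0,0,0.087],[0,0,-0.01,0,0,0,0.087]]'
python3 -m inch '[[0.019,-0.028,0,0,0,0,0.087],[0.019,-0.028,0,0,0,0,0.087],[0.019,-0.028,0,0,0,0,0.087],[0.019,-0.028,0,0,0,0,0.087],[0.019,-0.028,0,0,0,0,0.087],[0.019,-0.028,0,0,0,0,0.087],[0.019,-0.028,0,0,0,0,0.087],[0.019,-0.028,0,0,0,0,0.087]]'
python3 -m inch '[[0.019,-0.028,0,0,0,0,0.087],[0.019,-0.028,0,0,0,0,0.087],[0.019,-0.028,0,0,0,0,0.087],[0.019,-0.028,0,0,0,0,0.087],[0.019,-0.028,0,0,0,0,0.087],[0.019,-0.028,0,0,0,0,0.087],[0.019,-0.028,0,0,0,0,0.087],[0,0,0,0,0,0,0.087]]'
python3 - <<'E'
from h import *
st(); C=cam("wrist"); cv2.imwrite("pics/w1.png",C["img"]); print(C["K"],C["o"])
find("wrist","grip0","unit","tamper_grip","stopper_grip","tape_spool")
E
```

```text
time_s: 2.02
ee_pos: [0.2077, -0.6169, 0.3578]
eef_rot: [[1.0, 0.0, 0.002], [0.0, -1.0, -0.006], [0.002, 0.006, -1.0]]
ft_force: [0.4, -0.7, 0.5]
finger_gap: 0.0874
gripper_force: 0.0
time_s: 2.68
ee_pos: [0.36, -0.3904, 0.3525]
eef_rot: [[1.0, 0.0, 0.0], [0.0, -1.0, -0.0], [0.0, 0.0, -1.0]]
ft_force: [0.3, -0.6, 1.0]
finger_gap: 0.0868
gripper_force: 0.0
time_s: 3.35
ee_pos: [0.4956, -0.1887, 0.3522]
eef_rot: [[1.0, 0.01, 0.001], [0.01, -1.0, 0.003], [0.001, -0.003, -1.0]]
ft_force: [-0.4, 0.9, 0.4]
finger_gap: 0.0867
gripper_force: 0.0
t 3.35 tcp [ 0.4956 -0.1887  0.3522] yaw 0.56 z [ 0.001  0.003 -1.   ] F [-0.4  0.9  0.4] gap 0.0867 gf 0.0
[[300.28350927   0.         275.78430151]
 [  0.         300.28350927 210.3237495 ]
 [  0.           0.           1.        ]] [ 0.57714629 -0.18750017  0.5152796 ]
wrist grip0 [ 0.4958 -0.2174  0.0123] 0.94
wrist grip0 [ 0.4998 -0.1225  0.0121] 0.82
wrist grip0 [ 0.6569 -0.2175  0.0156] 0.67
wrist unit [0.5611 0.1055 0.0383] 0.67
wrist tamper_grip [ 0.4394 -0.3318  0.034 ] 0.93
wrist tamper_grip [ 0.3297 -0.302   0.0179] 0.9
wrist tamper_grip [ 0.2477 -0.338   0.0843] 0.48
wrist stopper_grip [ 0.6229 -0.3143  0.0421] 0.98
wrist tape_spool [ 0.5366 -0.3257  0.0211] 0.97
```

View pics/w1.png

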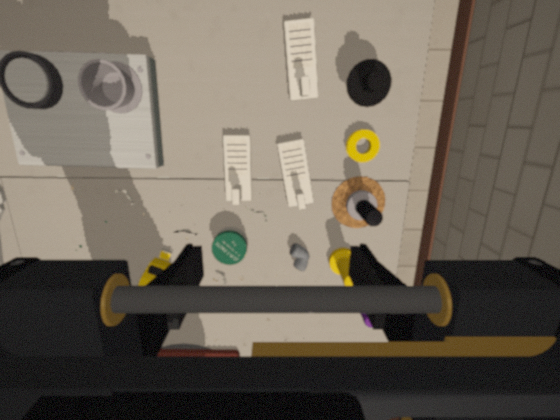

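The wrist picture shows the three cartridges, each with its fin at the near end: (236,195), (300,200) and (305,90). It also shows the stopper at (369,82), the black tamper on cork at (365,207), and the filter's front edge from (17,165) to (160,166). Next I fit the cartridge and filter poses.

```bash
cat >> h.py <<'E'
def carts(c="wrist"):
    """slab fit: (fin xy from leading end, yaw, length, width)"""
    C=cam(c); out=[]
    for d in spotter.regions_of("grip0",c):
        if d["p"]<.3: continue
        m=d["mask"].astype(np.uint8); v,u=np.nonzero(m)
        W=ray(C,np.c_[u,v],.014)[:,:2].astype(np.float32)
        (cx,cy),(a,b),_=r=cv2.minAreaRect(W); B=cv2.boxPoints(r); e=[B[1]-B[0],B[2]-B[1]]
        L=max(e,key=np.linalg.norm); L=L/np.linalg.norm(L); L=L if L[0]>0 else -L
        n=np.array([-L[1],L[0]]); sx=W@L; far=np.percentile(sx,99.7)
        lat=np.median((W@n)[sx>far-.06])
        g=L*(far-.094)+n*lat
        out.append((g,np.degrees(np.arctan2(L[1],L[0]))));print("cart fin",np.round(g,4),"yaw",round(float(out[-1][1]),1),"size",round(max(a,b),3),round(min(a,b),3),"p",round(d["p"],2),"px",u.mean().round(),v.mean().round())
    return C,out
E
python3 - <<'E'
from h import *
C,o=carts()
print(np.round(ray(C,[(160,166),(152,55),(17,165)],.037),4))
ft=[(236,189),(299,195),(304,81)]
print("fin tops approx",np.round(ray(C,ft,.05),4))
cv2.imwrite("pics/w1c.png",cv2.resize(C["img"][0:220,0:400],(800,440),interpolation=cv2.INTER_CUBIC))
for t in["unit"]:
  for d in spotter.regions_of(t,"wrist"):
    if d["p"]<.4: continue
    v,u=np.nonzero(d["mask"]); print(t,d["p"],u.min(),u.max(),v.min(),v.max())
E
```

```text
cart fin [ 0.4561 -0.122 ] yaw 0.4 size 0.116 0.045 p 0.93 px 231.0 166.0
cart fin [ 0.4491 -0.2265] yaw 10.8 size 0.116 0.043 p 0.57 px 289.0 170.0
[[ 0.5003 -0.0119  0.037 ]
 [ 0.66   -0.0188  0.037 ]
 [ 0.5023  0.2158  0.037 ]]
fin tops approx [[ 0.4655 -0.1333  0.05  ]
 [ 0.4555 -0.2335  0.05  ]
 [ 0.6237 -0.2371  0.05  ]]
unit 0.57 0 157 51 167
```

View pics/w1c.png

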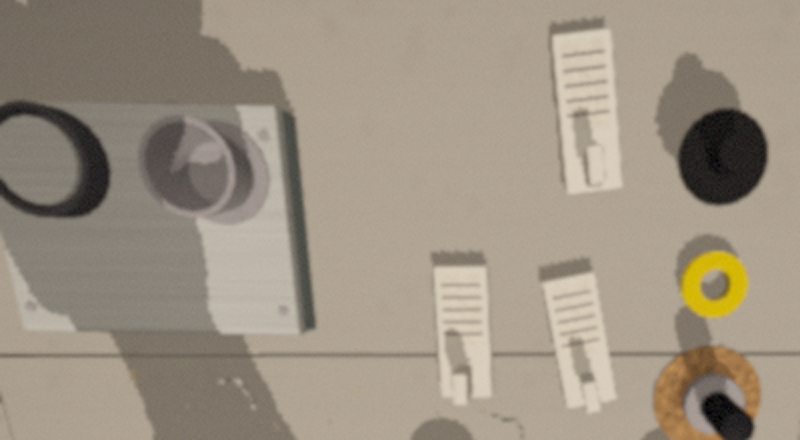

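The crop gives the fin tops at full-picture pixels (229.5,193.5), (295.5,197.5) and (297.5,82). The deck corners are at (151,166.5), (138.5,53.5) and (12.5,165). The dark strips at the leading ends are shadows.

```bash
python3 - <<'E'
from h import *
C=cam("wrist")
print(np.round(ray(C,[(151,166.5),(138.5,53.5),(12.5,165)],.037),4))
print("fin tops",np.round(ray(C,[(229.5,193.5),(295.5,197.5),(297.5,82)],.05),4))
E
```

```text
[[0.4997 0.0032 0.037 ]
 [0.6622 0.0011 0.037 ]
 [0.5023 0.2237 0.037 ]]
fin tops [[ 0.4584 -0.1221  0.05  ]
 [ 0.4517 -0.2274  0.05  ]
 [ 0.6227 -0.2272  0.05  ]]
```

Filter front middle comes out at about (0.501, 0.1135), yaw −0.7°; its measured width (220 mm) and depth (162 mm) match the given sizes. Now cartridge A.

```bash

python3 -m inch '[[-0.0047,-0.0083,0.031,0,0,0,0.05],[-0.0047,-0.0083,0.031,0,0,0,0.05],[-0.0047,-0.0083,0.031,0,0,0,0.05],[-0.0047,-0.0083,0.031,0,0,0,0.05],[-0.0047,-0.0083,0.031,0,0,0,0.05],[-0.0047,-0.0083,0.031,0,0,0,0.05],[-0.0047,-0.0083,0.031,0,0,0,0.05],[-0.0047,-0.0083,0.031,0,0,0,0.05]]' >/dev/null
python3 -m inch '[[0,0,0,0,0,0,0.05],[0,0,0,0,0,0,0.05],[0,0,0,0,0,0,0.05],[0,0,0,0,0,0,0.05],[0,0,0,0,0,0,0.05],[0,0,0,0,0,0,0.05],[0,0,0,0,0,0,0.05],[0,0,0,0,0,0,0.05]]' >/dev/null
python3 - <<'E'
from h import *
st(); C=cam("wrist"); cv2.imwrite("pics/w2.png",C["img"])
for P in [(.458,-.122,.05)]: print(proj(C,P))
E
```

```text
t 5.18 tcp [ 0.455  -0.1298  0.105 ] yaw -0.01 z [ 0.001 -0.    -1.   ] F [ 0.3 -0.8  0.2] gap 0.0498 gf 0.0
[[266.81012305 224.73595782]]
```

View pics/w2.png

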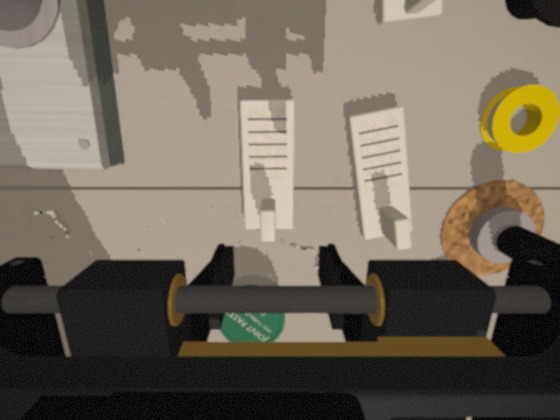

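The close view shows the fin of cartridge A at (268,225), right where predicted at (267,225). Cartridge B's fin is at (400,235).

```bash
python3 - <<'E'
from h import *
C=cam("wrist")
print(np.round(ray(C,[(268,241),(402,247),(398,220)],.05),4))
print(np.round(ray(C,[(118,164),(100,166),(267,101),(240,101),(294,101)],.037),4),np.round(ray(C,[(240,101),(294,101),(352,116),(403,108)],.014),4))
E
python3 -m inch '[[0.0005,-0.0015,0.01,0,0,0,0.05],[0.0005,-0.0015,0.01,0,0,0,0.05],[0.0005,-0.0015,0.01,0,0,0,0.05],[0.0005,-0.0015,0.01,0,0,0,0.05],[0.0005,-0.0015,0.01,0,0,0,0.05],[0,0,0.01,0,0,0,0.05],[0,0,0.01,0,0,0,0.05],[0,0,0.01,0,0,0,0.05]]'
python3 -m inch '[[0,0,0,0,0,0,0.05],[0,0,0,0,0,0,0.05],[0,0,0,0,0,0,0.0],[0,0,0,0,0,0,0.0],[0,0,0,0,0,0,0.0],[0,0,0,0,0,0,0.0],[0,0,0,0,0,0,0.0],[0,0,0,0,0,0,0.0]]' 40
python3 -m inch '[[0,0,0,0,0,0,0.0],[0,0,0,0,0,0,0.0],[0,0,0,0,0,0,0.0],[0,0,0,0,0,0,0.0],[0,0,0,0,0,0,0.0],[0,0,0,0,0,0,0.0],[0,0,0,0,0,0,0.0],[0,0,0,0,0,0,0.0]]'
```

```text
[[ 0.4444 -0.1227  0.05  ]
 [ 0.4394 -0.2283  0.05  ]
 [ 0.4618 -0.2225  0.05  ]]
[[ 0.5027 -0.0076  0.037 ]
 [ 0.5012  0.0064  0.037 ]
 [ 0.5483 -0.1224  0.037 ]
 [ 0.5483 -0.1029  0.037 ]
 [ 0.5483 -0.142   0.037 ]] [[ 0.5494 -0.1003  0.014 ]
 [ 0.5495 -0.1433  0.014 ]
 [ 0.5381 -0.1902  0.014 ]
 [ 0.5442 -0.2306  0.014 ]]
time_s: 5.95
ee_pos: [0.4571, -0.122, 0.0234]
eef_rot: [[1.0, 0.0, -0.0], [0.0, -1.0, 0.0], [-0.0, -0.0, -1.0]]
ft_force: [-0.1, 0.6, 0.4]
finger_gap: 0.05
gripper_force: 0.0
time_s: 6.62
ee_pos: [0.4574, -0.1221, 0.0248]
eef_rot: [[1.0, 0.0, 0.0], [0.0, -1.0, -0.0], [0.0, 0.0, -1.0]]
ft_force: [0.1, 0.6, -0.3]
finger_gap: 0.0173
gripper_force: 0.0
time_s: 7.28
ee_pos: [0.4573, -0.1221, 0.0247]
eef_rot: [[1.0, 0.0, 0.0], [0.0, -1.0, -0.0], [0.0, 0.0, -1.0]]
ft_force: [-2.1, -0.1, 4.5]
finger_gap: 0.0121
gripper_force: 40.0
```

```bash

python3 -m inch '[[0,0,-0.015,0,0,0,0.0],[0,0,-0.02,0,0,0,0.0],[0,0,-0.02,0,0,0,0.0],[0,0,-0.02,0,0,0,0.0],[0,-0.026,-0.01,0,0,0,0.0],[0,-0.026,-0.01,0,0,0,0.0],[0,-0.026,0,0,0,0,0.0],[0,-0.026,0,0,0,0,0.0]]'
python3 -m inch '[[-0.007,-0.026,0,0,0,0,0.0],[-0.007,-0.026,0,0,0,0,0.0],[-0.007,-0.026,0,0,0,0,0.0],[-0.007,-0.026,0,0,0,0,0.0],[-0.007,-0.026,0,0,0,0,0.0],[-0.007,-0.026,0,0,0,0,0.0],[-0.007,-0.026,0,0,0,0,0.0],[-0.007,-0.026,0,0,0,0,0.0]]'
python3 -m inch '[[0,0,0,0,0,0.7,0.0],[0,0,0,0,0,0,0.0],[0,0,0,0,0,0,0.0],[0,0,0,0,0,0,0.0],[0,0,0,0,0,0,0.0],[0,0,0,0,0,0,0.0],[0,0,0,0,0,0,0.0],[0,0,0,0,0,0,0.0]]'
python3 - <<'E'
from h import *
st(); C=cam("wrist"); cv2.imwrite("pics/w3.png",C["img"])
find("wrist","neck_rim","plate_top","slot0","unit")
E
```

```text
time_s: 7.95
ee_pos: [0.4572, -0.0169, 0.1199]
eef_rot: [[1.0, -0.0, 0.001], [-0.0, -1.0, -0.0], [0.001, 0.0, -1.0]]
ft_force: [0.4, 0.2, -1.5]
finger_gap: 0.0118
gripper_force: 40.0
time_s: 8.62
ee_pos: [0.4002, 0.1911, 0.1192]
eef_rot: [[1.0, 0.0, -0.0], [0.0, -1.0, -0.0], [-0.0, 0.0, -1.0]]
ft_force: [0.6, 0.1, -1.5]
finger_gap: 0.0119
gripper_force: 40.0
time_s: 9.28
ee_pos: [0.4013, 0.1896, 0.1196]
eef_rot: [[1.0, -0.013, 0.0], [-0.013, -1.0, -0.0], [0.0, 0.0, -1.0]]
ft_force: [0.2, 0.1, -2.4]
finger_gap: 0.0118
gripper_force: 40.0
t 9.28 tcp [0.4013 0.1896 0.1196] yaw -0.73 z [ 0. -0. -1.] F [ 0.2  0.1 -2.4] gap 0.0118 gf 40.0
wrist slot0 [0.5359 0.1119 0.0367] 0.88
wrist unit [0.5347 0.1171 0.038 ] 0.75
```

View pics/w3.png

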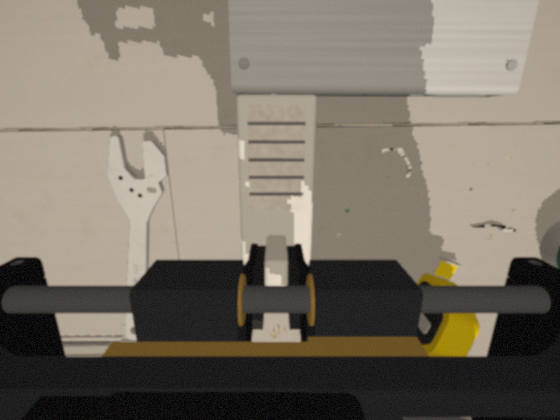

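The view shows the held cartridge with its leading edge at (238–315, 96), and the deck's front edge from (232,94) to (521,93). The yellow-black clutter at (445,310) is in front of the right-hand slots.

```bash
python3 - <<'E'
from h import *
C=cam("wrist")
P=ray(C,[(232,94),(521,93)],.037); print(np.round(P,4), np.hypot(*(P[0]-P[1])[:2]), "yaw",np.degrees(np.arctan2(*(P[0]-P[1])[:2]))*-1)
m=P.mean(0); print("unit origin",np.round(m,4))
print("lead",np.round(ray(C,[(238,96),(315,96)],.109),4))
print("yellow",np.round(ray(C,[(450,262),(478,330)],.02),4)); T=cam("top"); print(np.round(ray(T,[(249,264),(232,292),(247,296)],.02),4))
th=np.radians(-.7); 
for i,y in enumerate([.0795,.0265,-.0265,-.0795]): print(i,m[0]-y*np.sin(th),m[1]+y*np.cos(th))
E
```

```text
[[0.5007 0.2231 0.037 ]
 [0.4989 0.0024 0.037 ]] 0.22068892170332344 yaw -0.4856485839919519
unit origin [0.4998 0.1128 0.037 ]
lead [[0.4945 0.2101 0.109 ]
 [0.494  0.1685 0.109 ]]
yellow [[ 0.3479  0.0232  0.02  ]
 [ 0.2691 -0.0185  0.02  ]]
[[0.3335 0.0116 0.02  ]
 [0.2628 0.0546 0.02  ]
 [0.2523 0.0163 0.02  ]]
0 0.5007709738295519 0.19227501839076272
1 0.5001234727852839 0.13927897379875875
2 0.49947597174101577 0.08628292920675479
3 0.4988284706967477 0.033286884614750836
```

```bash

python3 -m inch '[[-0.01,-0.0035,0,0,0,0,0.0],[0,0,0.014,0,0,0,0.0],[0,0,0.014,0,0,0,0.0],[0,0,0.014,0,0,0,0.0],[0,0,0.014,0,0,0,0.0],[0,0,0.014,0,0,0,0.0],[0,0,0.0154,0,0,0,0.0],[0,0,0,0,0,0,0.0]]'
python3 -m inch '[[0,0,0,0,0,0,0.0],[0,0,0,0,0,0,0.0],[0,0,0,0,0,0,0.0],[0,0,0,0,0,0,0.0],[0,0,0,0,0,0,0.0],[0,0,0,0,0,0,0.0],[0,0,0,0,0,0,0.0],[0,0,0,0,0,0,0.0]]'
```

```text
time_s: 10.3
ee_pos: [0.3889, 0.193, 0.032]
eef_rot: [[1.0, -0.012, -0.004], [-0.012, -1.0, -0.001], [-0.004, 0.001, -1.0]]
ft_force: [-0.4, -0.3, -2.5]
finger_gap: 0.0118
gripper_force: 40.0
time_s: 10.97
ee_pos: [0.3913, 0.1935, 0.0343]
eef_rot: [[1.0, -0.012, 0.0], [-0.012, -1.0, 0.0], [0.0, -0.0, -1.0]]
ft_force: [0.2, -0.1, -1.8]
finger_gap: 0.0117
gripper_force: 40.0
```

```bash

python3 -m inch '[[0.005,0,0,0,0,0,0.0],[0.005,0,0,0,0,0,0.0],[0.005,0,0,0,0,0,0.0],[0.005,0,0,0,0,0,0.0],[0.005,0,0,0,0,0,0.0],[0.005,0,0,0,0,0,0.0],[0.005,0,0,0,0,0,0.0],[0.005,0,0,0,0,0,0.0]]'
python3 -m inch '[[0.005,0,0,0,0,0,0.0],[0.005,0,0,0,0,0,0.0],[0.005,0,0,0,0,0,0.0],[0.005,0,0,0,0,0,0.0],[0.005,0,0,0,0,0,0.0],[0.005,0,0,0,0,0,0.0],[0.005,0,0,0,0,0,0.0],[0.005,0,0,0,0,0,0.0]]'
```

```text
time_s: 11.63
ee_pos: [0.4318, 0.1931, 0.0341]
eef_rot: [[1.0, -0.012, -0.0], [-0.012, -1.0, 0.0], [-0.0, -0.0, -1.0]]
ft_force: [1.0, 0.6, -1.0]
finger_gap: 0.0117
gripper_force: 40.0
time_s: 12.3
ee_pos: [0.4718, 0.1926, 0.0342]
eef_rot: [[1.0, -0.012, 0.0], [-0.012, -1.0, 0.0], [0.0, -0.0, -1.0]]
ft_force: [-0.6, -0.5, -0.6]
finger_gap: 0.0119
gripper_force: 40.0
```

Smooth entry. Now pushing to the end stop.

```bash

python3 -m inch '[[0.003,0,0,0,0,0,0.0],[0.003,0,0,0,0,0,0.0],[0.002,0,0,0,0,0,0.0],[0.002,0,0,0,0,0,0.0],[0.001,0,0,0,0,0,0.0],[0.001,0,0,0,0,0,0.0],[0.001,0,0,0,0,0,0.0],[0,0,0,0,0,0,0.0]]'
```

```text
time_s: 12.97
ee_pos: [0.4817, 0.1926, 0.0335]
eef_rot: [[1.0, -0.011, -0.004], [-0.011, -1.0, -0.001], [-0.004, 0.001, -1.0]]
ft_force: [-9.5, 0.5, 1.0]
finger_gap: 0.0117
gripper_force: 40.0
```

```bash

python3 -m inch '[[-0.002,0,0,0,0,0,0.04],[0,0,0,0,0,0,0.04],[0,0,0,0,0,0,0.04],[0,0,-0.015,0,0,0,0.04],[0,0,-0.02,0,0,0,0.04],[0,0,-0.02,0,0,0,0.04],[0,0,-0.02,0,0,0,0.04],[0,0,-0.02,0,0,0,0.05]]'
python3 -m inch '[[-0.002,0.026,0,0,0,0,0.05],[-0.002,0.026,0,0,0,0,0.05],[-0.002,0.026,0,0,0,0,0.05],[-0.002,0.026,0,0,0,0,0.05],[-0.002,0.026,0,0,0,0,0.05],[-0.002,0.026,0,0,0,0,0.05],[-0.002,0.026,0,0,0,0,0.05],[-0.002,0.026,0,0,0,0,0.05]]' >/dev/null
python3 -m inch '[[-0.002,0.026,0,0,0,0,0.05],[-0.002,0.026,0,0,0,0,0.05],[-0.002,0.026,0,0,0,0,0.05],[-0.002,0.026,0,0,0,0,0.05],[-0.002,0.026,0,0,0,0,0.05],[-0.002,0.026,0,0,0,0,0.05],[-0.002,0.026,0,0,0,0,0.05],[-0.002,0.026,0,0,0,0,0.05]]' >/dev/null
python3 -m inch '[[0,0,0,0,0,-5.1,0.05],[0,0,0,0,0,-5.1,0.05],[0,0,0,0,0,0,0.05],[0,0,0,0,0,0,0.05],[0,0,0,0,0,0,0.05],[0,0,0,0,0,0,0.05],[0,0,0,0,0,0,0.05],[0,0,0,0,0,0,0.05]]' >/dev/null
python3 - <<'E'
from h import *
st(); C,o=carts(); cv2.imwrite("pics/w4.png",C["img"])
E
```

```text
time_s: 13.63
ee_pos: [0.4826, 0.1924, 0.1305]
eef_rot: [[1.0, -0.012, 0.001], [-0.012, -1.0, 0.0], [0.001, -0.0, -1.0]]
ft_force: [0.4, -0.6, -0.3]
finger_gap: 0.0418
gripper_force: 0.0
t 15.63 tcp [ 0.4453 -0.223   0.1292] yaw 9.48 z [ 0. -0. -1.] F [-0.2  0.2 -0.2] gap 0.0497 gf 0.0
cart fin [ 0.45   -0.2278] yaw 11.6 size 0.12 0.044 p 0.7 px 281.0 158.0
cart fin [ 0.6007 -0.1578] yaw -80.5 size 0.044 0.018 p 0.64 px 319.0 11.0
```

View pics/w4.png

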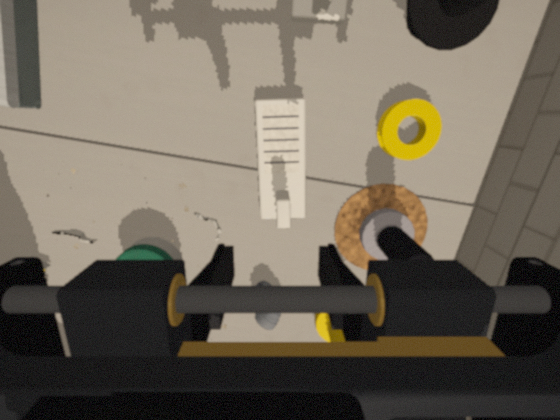

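Cartridge B is at (281,158), fin (284,210). It needs about 2° more yaw.

```bash
python3 - <<'E'
from h import *
C=cam("wrist")
g=ray(C,[(279.5,99)],.014)[0]; n=ray(C,[(284,227)],.05)[0]; a=np.radians(11.5); L=np.array([np.cos(a),np.sin(a)])
f1=g[:2]-.094*L; f2=n[:2]+.013*L; f=(f1+f2)/2; print(f1,f2)
s=readout.read_state(); R=np.array(s["eef_rot"]); print("tool shift",R.T@np.r_[f-np.array(s["ee_pos"])[:2],0])
E
```

```text
[ 0.4497111  -0.22807672] [ 0.45143808 -0.2279257 ]
tool shift [ 4.43102258e-03  5.77902014e-03 -1.09359978e-07]
```

```bash

python3 -m inch '[[0.0044,0.0058,0.01,0,0,0,0.05],[0,0,0.015,0,0,-2,0.05],[0,0,0.015,0,0,0,0.05],[0,0,0.015,0,0,0,0.05],[0,0,0.015,0,0,0,0.05],[0,0,0.015,0,0,0,0.05],[0,0,0.01,0,0,0,0.05],[0,0,0.0095,0,0,0,0.05]]'
python3 -m inch '[[0,0,0,0,0,0,0.05],[0,0,0,0,0,0,0.05],[0,0,0,0,0,0,0.0],[0,0,0,0,0,0,0.0],[0,0,0,0,0,0,0.0],[0,0,0,0,0,0,0.0],[0,0,0,0,0,0,0.0],[0,0,0,0,0,0,0.0]]' 40
python3 -m inch '[[0,0,0,0,0,0,0.0],[0,0,0,0,0,0,0.0],[0,0,0,0,0,0,0.0],[0,0,0,0,0,0,0.0],[0,0,0,0,0,0,0.0],[0,0,0,0,0,0,0.0],[0,0,0,0,0,0,0.0],[0,0,0,0,0,0,0.0]]'
```

```text
time_s: 16.45
ee_pos: [0.4503, -0.2281, 0.0233]
eef_rot: [[0.98, 0.199, -0.001], [0.199, -0.98, 0.001], [-0.001, -0.001, -1.0]]
ft_force: [-0.2, -0.7, 0.5]
finger_gap: 0.0501
gripper_force: 0.0
time_s: 17.12
ee_pos: [0.4506, -0.2282, 0.0249]
eef_rot: [[0.98, 0.199, 0.0], [0.199, -0.98, -0.0], [0.0, 0.0, -1.0]]
ft_force: [-0.3, -0.3, -0.5]
finger_gap: 0.0182
gripper_force: 0.0
time_s: 17.78
ee_pos: [0.4506, -0.2282, 0.0248]
eef_rot: [[0.98, 0.199, 0.0], [0.199, -0.98, -0.0], [0.0, 0.0, -1.0]]
ft_force: [-1.2, -0.2, 3.5]
finger_gap: 0.0116
gripper_force: 40.0
```

```bash

python3 -m inch '[[0,0,-0.015,0,0,0,0.0],[0,0,-0.02,0,0,0,0.0],[0,0,-0.02,0,0,0,0.0],[0,0,-0.02,0,0,0,0.0],[0,0,-0.01,0,0,0,0.0],[0,0,-0.01,0,0,0,0.0],[0,0,0,0,0,6.1,0.0],[0,0,0,0,0,6.1,0.0]]'
python3 -m inch '[[-0.0046,-0.0263,0,0,0,0,0.0],[-0.0046,-0.0263,0,0,0,0,0.0],[-0.0046,-0.0263,0,0,0,0,0.0],[-0.0046,-0.0263,0,0,0,0,0.0],[-0.0046,-0.0263,0,0,0,0,0.0],[-0.0046,-0.0263,0,0,0,0,0.0],[-0.0046,-0.0263,0,0,0,0,0.0],[-0.0046,-0.0263,0,0,0,0,0.0]]'
python3 -m inch '[[-0.0046,-0.0263,0,0,0,0,0.0],[-0.0046,-0.0263,0,0,0,0,0.0],[-0.0046,-0.0263,0,0,0,0,0.0],[-0.0046,-0.0263,0,0,0,0,0.0],[-0.0046,-0.0263,0,0,0,0,0.0],[-0.0046,-0.0263,0,0,0,0,0.0],[0,0,0,0,0,0,0.0],[0,0,0,0,0,0,0.0]]'
python3 -m inch '[[0,0,0,0,0,0,0.0],[0,0,0,0,0,0,0.0],[0,0,0,0,0,0,0.0],[0,0,0,0,0,0,0.0],[0,0,0,0,0,0,0.0],[0,0,0,0,0,0,0.0],[0,0,0,0,0,0,0.0],[0,0,0,0,0,0,0.0]]'
python3 - <<'E'
from h import *
st(); C=cam("wrist"); cv2.imwrite("pics/w5.png",C["img"])
E
```

```text
time_s: 18.45
ee_pos: [0.4504, -0.2282, 0.1196]
eef_rot: [[1.0, -0.017, -0.0], [-0.017, -1.0, -0.0], [-0.0, 0.0, -1.0]]
ft_force: [0.6, -0.2, -2.2]
finger_gap: 0.0116
gripper_force: 40.0
time_s: 19.12
ee_pos: [0.4153, -0.0161, 0.119]
eef_rot: [[1.0, -0.012, -0.001], [-0.012, -1.0, 0.0], [-0.001, -0.0, -1.0]]
ft_force: [0.1, 0.4, -1.3]
finger_gap: 0.0119
gripper_force: 40.0
time_s: 19.78
ee_pos: [0.3899, 0.1418, 0.1192]
eef_rot: [[1.0, -0.009, -0.001], [-0.009, -1.0, 0.0], [-0.001, -0.0, -1.0]]
ft_force: [-0.1, -1.0, -1.7]
finger_gap: 0.0118
gripper_force: 40.0
time_s: 20.45
ee_pos: [0.3906, 0.1408, 0.1197]
eef_rot: [[1.0, -0.012, 0.0], [-0.012, -1.0, 0.0], [0.0, -0.0, -1.0]]
ft_force: [-0.4, 0.4, -2.0]
finger_gap: 0.0116
gripper_force: 40.0
t 20.45 tcp [0.3906 0.1408 0.1197] yaw -0.7 z [ 0.  0. -1.] F [-0.4  0.4 -2. ] gap 0.0116 gf 40.0
```

View pics/w5.png

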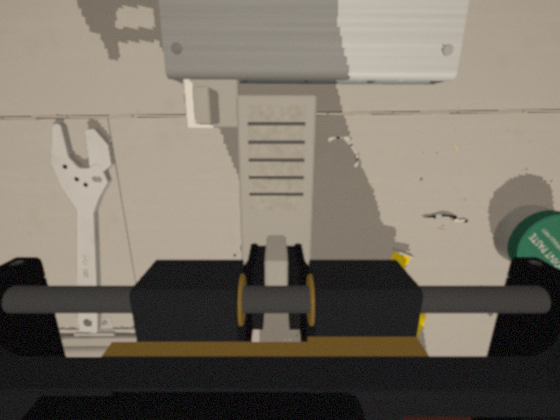

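Cartridge A sits home at (210,103), and B is held squarely with its leading edge at (238–315, 96). Inserting B in slot 1.

```bash

python3 -m inch '[[0,0,0.01,0,0,0,0.0],[0,0,0.014,0,0,0,0.0],[0,0,0.014,0,0,0,0.0],[0,0,0.014,0,0,0,0.0],[0,0,0.014,0,0,0,0.0],[0,0,0.01,0,0,0,0.0],[0,0,0.0094,0,0,0,0.0],[0,0,0,0,0,0,0.0]]'
python3 -m inch '[[0,0,0,0,0,0,0.0],[0,0,0,0,0,0,0.0],[0,0,0,0,0,0,0.0],[0.005,0,0,0,0,0,0.0],[0.005,0,0,0,0,0,0.0],[0.005,0,0,0,0,0,0.0],[0.005,0,0,0,0,0,0.0],[0.005,0,0,0,0,0,0.0]]'
python3 -m inch '[[0.005,0,0,0,0,0,0.0],[0.005,0,0,0,0,0,0.0],[0.005,0,0,0,0,0,0.0],[0.005,0,0,0,0,0,0.0],[0.005,0,0,0,0,0,0.0],[0.005,0,0,0,0,0,0.0],[0.005,0,0,0,0,0,0.0],[0.005,0,0,0,0,0,0.0]]'
python3 -m inch '[[0.005,0,0,0,0,0,0.0],[0.005,0,0,0,0,0,0.0],[0.005,0,0,0,0,0,0.0],[0.003,0,0,0,0,0,0.0],[0.002,0,0,0,0,0,0.0],[0.002,0,0,0,0,0,0.0],[0,0,0,0,0,0,0.0],[0,0,0,0,0,0,0.0]]'
```

```text
time_s: 21.17
ee_pos: [0.3894, 0.1405, 0.0325]
eef_rot: [[1.0, -0.012, -0.003], [-0.012, -1.0, -0.0], [-0.003, 0.0, -1.0]]
ft_force: [0.4, -0.0, -1.5]
finger_gap: 0.0119
gripper_force: 40.0
time_s: 21.83
ee_pos: [0.4163, 0.1405, 0.0343]
eef_rot: [[1.0, -0.012, 0.0], [-0.012, -1.0, 0.0], [0.0, -0.0, -1.0]]
ft_force: [0.5, 0.2, -1.7]
finger_gap: 0.0114
gripper_force: 40.0
time_s: 22.5
ee_pos: [0.456, 0.14, 0.0342]
eef_rot: [[1.0, -0.012, -0.0], [-0.012, -1.0, 0.0], [-0.0, -0.0, -1.0]]
ft_force: [0.5, 0.6, -1.6]
finger_gap: 0.0115
gripper_force: 40.0
time_s: 23.17
ee_pos: [0.4774, 0.1398, 0.0342]
eef_rot: [[1.0, -0.012, -0.0], [-0.012, -1.0, 0.0], [-0.0, -0.0, -1.0]]
ft_force: [-0.4, 0.9, -1.5]
finger_gap: 0.0115
gripper_force: 40.0
```

```bash

python3 -m inch '[[0.002,0,0,0,0,0,0.0],[0.001,0,0,0,0,0,0.0],[0.001,0,0,0,0,0,0.0],[0.001,0,0,0,0,0,0.0],[0.001,0,0,0,0,0,0.0],[0,0,0,0,0,0,0.0],[0,0,0,0,0,0,0.0],[0,0,0,0,0,0,0.0]]'
```

```text
time_s: 23.83
ee_pos: [0.4809, 0.1397, 0.0334]
eef_rot: [[1.0, -0.011, -0.005], [-0.011, -1.0, -0.001], [-0.005, 0.001, -1.0]]
ft_force: [-9.7, 0.3, 1.0]
finger_gap: 0.0117
gripper_force: 40.0
```

```bash

python3 -m inch '[[-0.002,0,0,0,0,0,0.04],[0,0,0,0,0,0,0.04],[0,0,0,0,0,0,0.04],[0,0,-0.015,0,0,0,0.04],[0,0,-0.02,0,0,0,0.04],[0,0,-0.02,0,0,0,0.04],[0,0,-0.02,0,0,0,0.04],[0,0,-0.02,0,0,0,0.05]]'
python3 -m inch '[[0.01,0.0257,0,0,0,0,0.05],[0.01,0.0257,0,0,0,0,0.05],[0.01,0.0257,0,0,0,0,0.05],[0.01,0.0257,0,0,0,0,0.05],[0.01,0.0257,0,0,0,0,0.05],[0.01,0.0257,0,0,0,0,0.05],[0.01,0.0257,0,0,0,0,0.05],[0.01,0.0257,0,0,0,0,0.05]]' >/dev/null
python3 -m inch '[[0.01,0.0257,0,0,0,0,0.05],[0.01,0.0257,0,0,0,0,0.05],[0.01,0.0257,0,0,0,0,0.05],[0.01,0.0257,0,0,0,0,0.05],[0.01,0.0257,0,0,0,0,0.05],[0.01,0.0257,0,0,0,0,0.05],[0,0,0,0,0,-3.3,0.05],[0,0,0,0,0,-3.3,0.05]]' >/dev/null
python3 -m inch '[[0,0,0,0,0,0,0.05],[0,0,0,0,0,0,0.05],[0,0,0,0,0,0,0.05],[0,0,0,0,0,0,0.05],[0,0,0,0,0,0,0.05],[0,0,0,0,0,0,0.05],[0,0,0,0,0,0,0.05],[0,0,0,0,0,0,0.05]]' >/dev/null
python3 - <<'E'
from h import *
st(); C,o=carts(); cv2.imwrite("pics/w6.png",C["img"])
E
```

```text
time_s: 24.5
ee_pos: [0.482, 0.1397, 0.1306]
eef_rot: [[1.0, -0.012, 0.001], [-0.012, -1.0, 0.0], [0.001, -0.0, -1.0]]
ft_force: [0.8, -0.4, 0.2]
finger_gap: 0.0415
gripper_force: 0.0
t 26.5 tcp [ 0.6172 -0.2217  0.1293] yaw 5.91 z [ 0. -0. -1.] F [-0.1  0.6  0.4] gap 0.0498 gf 0.0
cart fin [ 0.623 -0.228] yaw 6.3 size 0.118 0.045 p 0.91 px 284.0 157.0
```

View pics/w6.png

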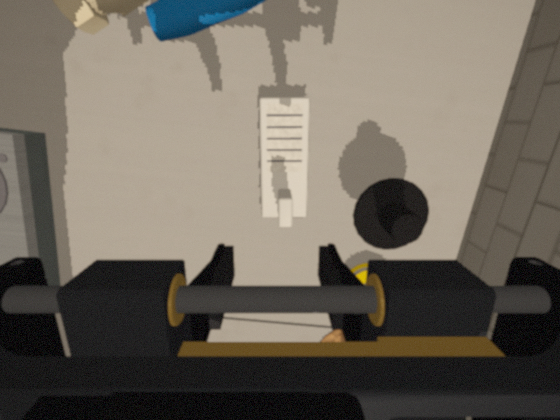

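Cartridge C is at (284,157), squared to the tool. The stopper is at (391,213). Grasping C.

```bash

python3 -m inch '[[0.0052,0.0064,0.01,0,0,0,0.05],[0,0,0.015,0,0,0,0.05],[0,0,0.015,0,0,0,0.05],[0,0,0.015,0,0,0,0.05],[0,0,0.015,0,0,0,0.05],[0,0,0.015,0,0,0,0.05],[0,0,0.01,0,0,0,0.05],[0,0,0.0095,0,0,0,0.05]]'
python3 -m inch '[[0,0,0,0,0,0,0.05],[0,0,0,0,0,0,0.05],[0,0,0,0,0,0,0.0],[0,0,0,0,0,0,0.0],[0,0,0,0,0,0,0.0],[0,0,0,0,0,0,0.0],[0,0,0,0,0,0,0.0],[0,0,0,0,0,0,0.0]]' 40
python3 -m inch '[[0,0,0,0,0,0,0.0],[0,0,0,0,0,0,0.0],[0,0,0,0,0,0,0.0],[0,0,0,0,0,0,0.0],[0,0,0,0,0,0,0.0],[0,0,0,0,0,0,0.0],[0,0,0,0,0,0,0.0],[0,0,0,0,0,0,0.0]]'
```

```text
time_s: 27.27
ee_pos: [0.6228, -0.2276, 0.0232]
eef_rot: [[0.995, 0.103, -0.001], [0.103, -0.995, 0.0], [-0.001, -0.001, -1.0]]
ft_force: [0.0, -0.4, 0.5]
finger_gap: 0.0499
gripper_force: 0.0
time_s: 27.93
ee_pos: [0.6231, -0.2276, 0.025]
eef_rot: [[0.995, 0.103, 0.0], [0.103, -0.995, -0.0], [0.0, 0.0, -1.0]]
ft_force: [0.4, -0.2, -0.5]
finger_gap: 0.0178
gripper_force: 0.0
time_s: 28.6
ee_pos: [0.6231, -0.2277, 0.0249]
eef_rot: [[0.995, 0.103, 0.0], [0.103, -0.995, -0.0], [0.0, 0.0, -1.0]]
ft_force: [-1.0, -0.8, 2.6]
finger_gap: 0.0116
gripper_force: 40.0
```

```bash

python3 -m inch '[[0,0,-0.015,0,0,0,0.0],[0,0,-0.02,0,0,0,0.0],[0,0,-0.02,0,0,0,0.0],[0,0,-0.02,0,0,0,0.0],[0,0,-0.01,0,0,0,0.0],[0,0,-0.01,0,0,0,0.0],[0,0,0,0,0,3.3,0.0],[0,0,0,0,0,3.3,0.0]]'
python3 -m inch '[[-0.0169,-0.0223,0,0,0,0,0.0],[-0.0169,-0.0223,0,0,0,0,0.0],[-0.0169,-0.0223,0,0,0,0,0.0],[-0.0169,-0.0223,0,0,0,0,0.0],[-0.0169,-0.0223,0,0,0,0,0.0],[-0.0169,-0.0223,0,0,0,0,0.0],[-0.0169,-0.0223,0,0,0,0,0.0],[-0.0169,-0.0223,0,0,0,0,0.0]]'
python3 -m inch '[[-0.0169,-0.0223,0,0,0,0,0.0],[-0.0169,-0.0223,0,0,0,0,0.0],[-0.0169,-0.0223,0,0,0,0,0.0],[-0.0169,-0.0223,0,0,0,0,0.0],[-0.0169,-0.0223,0,0,0,0,0.0],[-0.0169,-0.0223,0,0,0,0,0.0],[0,0,0,0,0,0,0.0],[0,0,0,0,0,0,0.0]]'
python3 -m inch '[[0,0,0,0,0,0,0.0],[0,0,0,0,0,0,0.0],[0,0,0,0,0,0,0.0],[0,0,0,0,0,0,0.0],[0,0,0,0,0,0,0.0],[0,0,0,0,0,0,0.0],[0,0,0,0,0,0,0.0],[0,0,0,0,0,0,0.0]]'
```

```text
time_s: 29.27
ee_pos: [0.623, -0.2275, 0.1203]
eef_rot: [[1.0, -0.015, 0.0], [-0.015, -1.0, 0.0], [0.0, -0.0, -1.0]]
ft_force: [0.4, 0.1, -2.0]
finger_gap: 0.0121
gripper_force: 40.0
time_s: 29.93
ee_pos: [0.4886, -0.0465, 0.1194]
eef_rot: [[1.0, -0.012, -0.001], [-0.012, -1.0, 0.0], [-0.001, -0.0, -1.0]]
ft_force: [0.2, 0.6, -1.0]
finger_gap: 0.0118
gripper_force: 40.0
time_s: 30.6
ee_pos: [0.3894, 0.0882, 0.1198]
eef_rot: [[1.0, -0.009, 0.0], [-0.009, -1.0, -0.001], [0.0, 0.001, -1.0]]
ft_force: [-0.3, -0.5, -1.3]
finger_gap: 0.0114
gripper_force: 40.0
time_s: 31.27
ee_pos: [0.3902, 0.0874, 0.1197]
eef_rot: [[1.0, -0.012, -0.0], [-0.012, -1.0, 0.0], [-0.0, -0.0, -1.0]]
ft_force: [0.2, 0.0, -0.9]
finger_gap: 0.0117
gripper_force: 40.0
```

```bash

python3 -m inch '[[0,0,0.01,0,0,0,0.0],[0,0,0.014,0,0,0,0.0],[0,0,0.014,0,0,0,0.0],[0,0,0.014,0,0,0,0.0],[0,0,0.014,0,0,0,0.0],[0,0,0.01,0,0,0,0.0],[0,0,0.0092,0,0,0,0.0],[0,0,0,0,0,0,0.0]]'
python3 -m inch '[[0,0,0,0,0,0,0.0],[0,0,0,0,0,0,0.0],[0,0,0,0,0,0,0.0],[0,0,0,0,0,0,0.0],[0,0,0,0,0,0,0.0],[0,0,0,0,0,0,0.0],[0,0,0,0,0,0,0.0],[0,0,0,0,0,0,0.0]]'
```

```text
time_s: 31.93
ee_pos: [0.389, 0.0874, 0.0328]
eef_rot: [[1.0, -0.012, -0.003], [-0.012, -1.0, 0.0], [-0.003, -0.0, -1.0]]
ft_force: [-0.2, -0.6, -0.8]
finger_gap: 0.0117
gripper_force: 40.0
time_s: 32.6
ee_pos: [0.3903, 0.0874, 0.0347]
eef_rot: [[1.0, -0.012, 0.0], [-0.012, -1.0, -0.0], [0.0, 0.0, -1.0]]
ft_force: [0.5, 0.1, -2.3]
finger_gap: 0.0118
gripper_force: 40.0
```

Reachable after all. Inserting in slot 2.

```bash

python3 -m inch '[[0.005,0,0,0,0,0,0.0],[0.005,0,0,0,0,0,0.0],[0.005,0,0,0,0,0,0.0],[0.005,0,0,0,0,0,0.0],[0.005,0,0,0,0,0,0.0],[0.005,0,0,0,0,0,0.0],[0.005,0,0,0,0,0,0.0],[0.005,0,0,0,0,0,0.0]]'
python3 -m inch '[[0.005,0,0,0,0,0,0.0],[0.005,0,0,0,0,0,0.0],[0.005,0,0,0,0,0,0.0],[0.005,0,0,0,0,0,0.0],[0.005,0,0,0,0,0,0.0],[0.005,0,0,0,0,0,0.0],[0.005,0,0,0,0,0,0.0],[0.005,0,0,0,0,0,0.0]]'
python3 -m inch '[[0.003,0,0,0,0,0,0.0],[0.002,0,0,0,0,0,0.0],[0.002,0,0,0,0,0,0.0],[0.002,0,0,0,0,0,0.0],[0.002,0,0,0,0,0,0.0],[0.002,0,0,0,0,0,0.0],[0,0,0,0,0,0,0.0],[0,0,0,0,0,0,0.0]]'
```

```text
time_s: 33.27
ee_pos: [0.4307, 0.087, 0.0345]
eef_rot: [[1.0, -0.012, -0.0], [-0.012, -1.0, 0.0], [-0.0, -0.0, -1.0]]
ft_force: [0.2, 0.1, -1.6]
finger_gap: 0.0112
gripper_force: 40.0
time_s: 33.93
ee_pos: [0.4707, 0.0865, 0.0346]
eef_rot: [[1.0, -0.012, -0.0], [-0.012, -1.0, 0.0], [-0.0, -0.0, -1.0]]
ft_force: [-0.0, 0.2, -1.4]
finger_gap: 0.0114
gripper_force: 40.0
time_s: 34.6
ee_pos: [0.4797, 0.0864, 0.0334]
eef_rot: [[1.0, -0.012, -0.007], [-0.012, -1.0, -0.001], [-0.007, 0.001, -1.0]]
ft_force: [-11.5, 1.2, 2.8]
finger_gap: 0.0116
gripper_force: 40.0
```

```bash

python3 -m inch '[[-0.002,0,0,0,0,0,0.04],[0,0,0,0,0,0,0.04],[0,0,0,0,0,0,0.04],[0,0,-0.015,0,0,0,0.04],[0,0,-0.02,0,0,0,0.04],[0,0,-0.03,0,0,0,0.04],[0,0,-0.03,0,0,0,0.04],[0,0,-0.03,0,0,0,0.05]]'
python3 -m inch '[[0,0,-0.03,0,0,0,0.05],[0,0,-0.03,0,0,0,0.05],[0,0,-0.03,0,0,0,0.05],[0,0,-0.02,0,0,0,0.05],[0,0,0,0,0,0,0.05],[0,0,0,0,0,0,0.05],[0,0,0,0,0,0,0.05],[0,0,0,0,0,0,0.05]]' 
python3 - <<'E'
from h import *
st(); C=cam("wrist"); cv2.imwrite("pics/w7.png",C["img"]); cv2.imwrite("pics/w7c.png",cv2.resize(C["img"][:260,:],(800,371),interpolation=cv2.INTER_CUBIC))
find("wrist","neck_rim","plate_top","stopper_grip","tamper_grip","grip0")
E
```

```text
time_s: 35.27
ee_pos: [0.4814, 0.0865, 0.1612]
eef_rot: [[1.0, -0.012, 0.001], [-0.012, -1.0, 0.0], [0.001, -0.0, -1.0]]
ft_force: [1.2, 0.1, 0.9]
finger_gap: 0.0417
gripper_force: 0.0
time_s: 35.93
ee_pos: [0.4808, 0.0862, 0.2685]
eef_rot: [[1.0, -0.012, -0.001], [-0.012, -1.0, -0.0], [-0.001, 0.0, -1.0]]
ft_force: [-0.5, 0.9, -0.2]
finger_gap: 0.0502
gripper_force: 0.0
t 35.93 tcp [0.4808 0.0862 0.2685] yaw -0.7 z [-0.001 -0.    -1.   ] F [-0.5  0.9 -0.2] gap 0.0502 gf 0.0
wrist neck_rim [0.6187 0.0482 0.0533] 0.95
wrist plate_top [0.6186 0.1608 0.0625] 0.95
wrist tamper_grip [ 0.4338 -0.3169  0.0123] 0.74
wrist grip0 [0.4765 0.09   0.0199] 0.89
wrist grip0 [0.4853 0.1888 0.0215] 0.84
wrist grip0 [0.4885 0.1412 0.0199] 0.56
```

View pics/w7c.png

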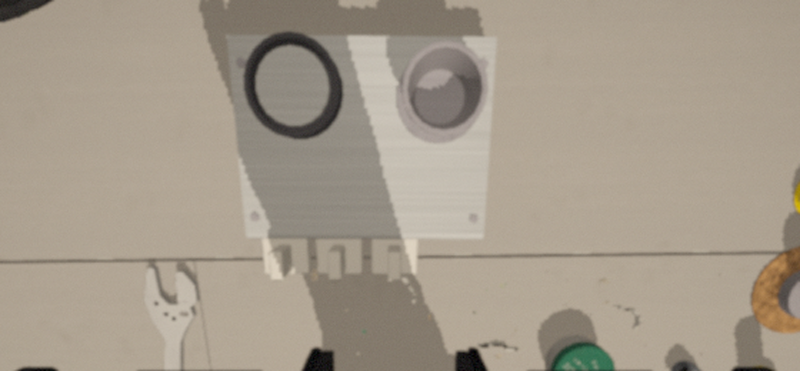

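All three fins stand at the slots: (283,258), (336,260) and (392,261) in the crop. The cup is at (293,86) and the neck rim at (446,88). Measuring these now.

```bash
python3 - <<'E'
from h import *
C=cam("wrist"); k=560/800
print("near ends",np.round(ray(C,np.array([(277,279),(338,274),(392,273)])*k,.022),4))
print("cup c",np.round(ray(C,[np.array((293.5,85.5))*k],.061),4))
print("neck edges L R T",np.round(ray(C,np.array([(402,88),(489,84),(448,41)])*k,.081),4))
g=cv2.GaussianBlur(cv2.cvtColor(C["img"],cv2.COLOR_BGR2GRAY),(3,3),0)
# circle fit at rim: maximise edge contrast of projected circles
def score(c,r,z):
    a=np.linspace(0,2*np.pi,180,endpoint=False); f=lambda rr:cv2.remap(g,*[q.astype(np.float32).reshape(1,-1) for q in proj(C,np.c_[c[0]+rr*np.cos(a),c[1]+rr*np.sin(a),np.full(180,z)]).T],cv2.INTER_LINEAR)[0].astype(float)
    return np.abs(f(r+.0015)-f(r-.0015)).mean()
for n,z,rs,(cx,cy) in (("neck",.081,(.0325,.0275),(.62,.047)),("cup",.061,(.038,.033),(.62,.163))):
    best=max((sum(score((x,y),r,z) for r in rs),x,y) for x in np.arange(cx-.012,cx+.012,.001) for y in np.arange(cy-.012,cy+.012,.001)); print(n,np.round(best,4))
E
```

```text
near ends [[0.4597 0.2028 0.022 ]
 [0.4641 0.1425 0.022 ]
 [0.4645 0.0894 0.022 ]]
cup c [[0.6256 0.1644 0.061 ]]
neck edges L R T [[0.6196 0.0797 0.081 ]
 [0.6215 0.0152 0.081 ]
 [0.65   0.0463 0.081 ]]
neck [5.07889e+01 6.18000e-01 4.80000e-02]
cup [68.5833  0.62    0.165 ]
```

```bash
python3 - <<'E'
from h import *
C=cam("wrist"); cv2.imwrite("pics/w7d.png",cv2.resize(C["img"][160:205,170:310],(800,257),interpolation=cv2.INTER_CUBIC))
E
```

```text
(no output)
```

View pics/w7d.png

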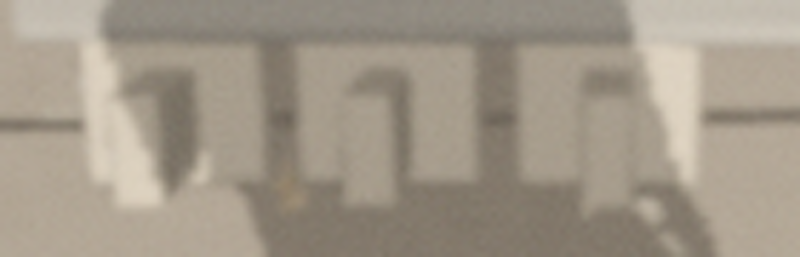

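All three slab ends line up at row 184 of the crop, so they are equally home. Next the stopper: hover and look.

```bash

python3 -m inch '[[0.0087,0.025,0.0075,0,0,0,0.06],[0.0087,0.025,0.0075,0,0,0,0.06],[0.0087,0.025,0.0075,0,0,0,0.06],[0.0087,0.025,0.0075,0,0,0,0.06],[0.0087,0.025,0.0075,0,0,0,0.06],[0.0087,0.025,0.0075,0,0,0,0.06],[0.0087,0.025,0.0075,0,0,0,0.06],[0.0087,0.025,0.0075,0,0,0,0.06]]' >/dev/null
python3 -m inch '[[0.0087,0.025,0.0075,0,0,0,0.06],[0.0087,0.025,0.0075,0,0,0,0.06],[0.0087,0.025,0.0075,0,0,0,0.06],[0.0087,0.025,0.0075,0,0,0,0.06],[0.0087,0.025,0.0075,0,0,0,0.06],[0.0087,0.025,0.0075,0,0,0,0.06],[0.0087,0.025,0.0075,0,0,0,0.06],[0.0087,0.025,0.0075,0,0,0,0.06]]' >/dev/null
python3 -m inch '[[0,0,0,0,0,0,0.06],[0,0,0,0,0,0,0.06],[0,0,0,0,0,0,0.06],[0,0,0,0,0,0,0.06],[0,0,0,0,0,0,0.06],[0,0,0,0,0,0,0.06],[0,0,0,0,0,0,0.06],[0,0,0,0,0,0,0.06]]' >/dev/null
python3 - <<'E'
from h import *
st(); C=cam("wrist"); cv2.imwrite("pics/w8.png",C["img"])
find("wrist","stopper_grip","stopper")
for d in spotter.regions_of("stopper_grip","wrist")[:1]:
    v,u=np.nonzero(d["mask"]); print(u.min(),u.max(),v.min(),v.max())
for z in(.042,.076): print(z,proj(C,(.623,-.318,z)))
E
```

```text
t 38.33 tcp [ 0.6156 -0.315   0.1499] yaw -0.67 z [ 0. -0. -1.] F [-0.6 -0.4  0.8] gap 0.0599 gf 0.0
wrist stopper_grip [ 0.6329 -0.3192  0.0409] 0.9
wrist stopper [ 0.6328 -0.3212  0.0412] 0.97
248 318 160 228
0.042 [[279.83105052 201.06044225]]
0.076 [[280.35811968 211.94304198]]
```

View pics/w8.png

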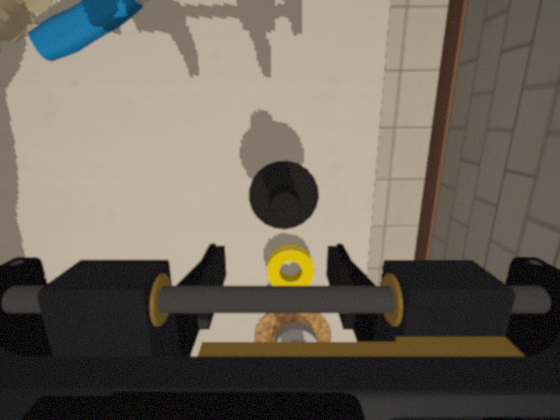

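The flange is centred at (284,194), so the stopper axis is at about (0.629, −0.3215). Grasping the knob.

```bash

python3 -m inch '[[0.0067,0.0033,0.006,0,0,0,0.06],[0.0067,0.0033,0.008,0,0,0,0.06],[0,0,0.015,0,0,0,0.06],[0,0,0.015,0,0,0,0.06],[0,0,0.015,0,0,0,0.06],[0,0,0.015,0,0,0,0.06],[0,0,0.015,0,0,0,0.06],[0,0,0.014,0,0,0,0.06]]'
python3 -m inch '[[0,0,0,0,0,0,0.06],[0,0,0,0,0,0,0.06],[0,0,0,0,0,0,0.01],[0,0,0,0,0,0,0.01],[0,0,0,0,0,0,0.01],[0,0,0,0,0,0,0.01],[0,0,0,0,0,0,0.01],[0,0,0,0,0,0,0.01]]' 20
python3 -m inch '[[0,0,0,0,0,0,0.01],[0,0,0,0,0,0,0.01],[0,0,0,0,0,0,0.01],[0,0,0,0,0,0,0.01],[0,0,0,0,0,0,0.01],[0,0,0,0,0,0,0.01],[0,0,0,0,0,0,0.01],[0,0,0,0,0,0,0.01]]'
```

```text
time_s: 39.2
ee_pos: [0.6288, -0.322, 0.0445]
eef_rot: [[1.0, -0.012, -0.001], [-0.012, -1.0, 0.0], [-0.001, -0.0, -1.0]]
ft_force: [-1.0, -0.8, 0.7]
finger_gap: 0.0601
gripper_force: 0.0
time_s: 39.87
ee_pos: [0.6289, -0.3221, 0.0467]
eef_rot: [[1.0, -0.012, 0.0], [-0.012, -1.0, -0.0], [0.0, 0.0, -1.0]]
ft_force: [-0.9, 0.9, -0.0]
finger_gap: 0.0281
gripper_force: 0.0
time_s: 40.53
ee_pos: [0.629, -0.3221, 0.0467]
eef_rot: [[1.0, -0.012, 0.0], [-0.012, -1.0, -0.0], [0.0, 0.0, -1.0]]
ft_force: [-0.4, -0.2, 2.3]
finger_gap: 0.0255
gripper_force: 20.0
```

```bash

python3 -m inch '[[0,0,-0.015,0,0,0,0.01],[0,0,-0.02,0,0,0,0.01],[0,0,-0.02,0,0,0,0.01],[0,0,-0.02,0,0,0,0.01],[0,0,-0.02,0,0,0,0.01],[0,0,-0.01,0,0,0,0.01],[0,0,0,0,0,0,0.01],[-0.001,-0.0246,0,0,0,0,0.01]]'
python3 -m inch '[[-0.001,-0.0246,0,0,0,0,0.01],[-0.001,-0.0246,0,0,0,0,0.01],[-0.001,-0.0246,0,0,0,0,0.01],[-0.001,-0.0246,0,0,0,0,0.01],[-0.001,-0.0246,0,0,0,0,0.01],[-0.001,-0.0246,0,0,0,0,0.01],[-0.001,-0.0246,0,0,0,0,0.01],[-0.001,-0.0246,0,0,0,0,0.01]]'
python3 -m inch '[[-0.001,-0.0246,0,0,0,0,0.01],[-0.001,-0.0246,0,0,0,0,0.01],[-0.001,-0.0246,0,0,0,0,0.01],[-0.001,-0.0246,0,0,0,0,0.01],[-0.001,-0.0246,0,0,0,0,0.01],[-0.001,-0.0246,0,0,0,0,0.01],[0,0,0,0,0,0,0.01],[0,0,0,0,0,0,0.01]]'
python3 -m inch '[[0,0,0,0,0,0,0.01],[0,0,0,0,0,0,0.01],[0,0,0,0,0,0,0.01],[0,0,0,0,0,0,0.01],[0,0,0,0,0,0,0.01],[0,0,0,0,0,0,0.01],[0,0,0,0,0,0,0.01],[0,0,0,0,0,0,0.01]]'
python3 - <<'E'
from h import *
st(); C=cam("wrist"); cv2.imwrite("pics/w9.png",C["img"])
print("flange under c, rim c", proj(C,[(.618,.0478,.149),(.618,.0478,.081)]))
E
```

```text
time_s: 41.2
ee_pos: [0.6268, -0.3035, 0.1513]
eef_rot: [[1.0, -0.019, -0.0], [-0.019, -1.0, -0.003], [-0.0, 0.004, -1.0]]
ft_force: [-0.2, -1.5, -2.6]
finger_gap: 0.0255
gripper_force: 20.0
time_s: 41.87
ee_pos: [0.6216, -0.0993, 0.1502]
eef_rot: [[1.0, -0.012, -0.002], [-0.012, -1.0, 0.0], [-0.002, -0.0, -1.0]]
ft_force: [0.8, 0.7, 0.1]
finger_gap: 0.0257
gripper_force: 20.0
time_s: 42.53
ee_pos: [0.6174, 0.0492, 0.1505]
eef_rot: [[1.0, -0.009, -0.002], [-0.009, -1.0, 0.001], [-0.002, -0.001, -1.0]]
ft_force: [0.4, -0.9, -1.6]
finger_gap: 0.0256
gripper_force: 20.0
time_s: 43.2
ee_pos: [0.6184, 0.047, 0.1516]
eef_rot: [[1.0, -0.012, 0.0], [-0.012, -1.0, 0.0], [0.0, -0.0, -1.0]]
ft_force: [0.3, -0.2, -1.8]
finger_gap: 0.0258
gripper_force: 20.0
t 43.2 tcp [0.6184 0.047  0.1516] yaw -0.7 z [ 0.  0. -1.] F [ 0.3 -0.2 -1.8] gap 0.0258 gf 20.0
flange under c, rim c [[275.94258347 259.28681855]
 [275.93004269 222.12719669]]
```

View pics/w9.png

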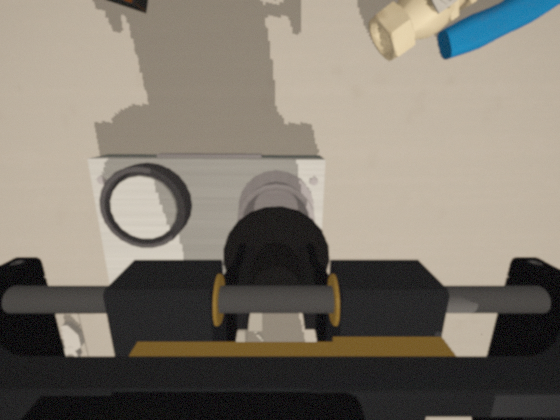

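The stopper is held above the neck: flange at (276,250), neck sides 240–313, so they line up. Lowering.

```bash

python3 -m inch '[[0,0,0.01,0,0,0,0.01],[0,0,0.01,0,0,0,0.01],[0,0,0.008,0,0,0,0.01],[0,0,0.007,0,0,0,0.01],[0,0,0.006,0,0,0,0.01],[0,0,0.005,0,0,0,0.01],[0,0,0.004,0,0,0,0.01],[0,0,0,0,0,0,0.01]]'
python3 -m inch '[[0,0,0.002,0,0,0,0.01],[0,0,0.002,0,0,0,0.01],[0,0,0.002,0,0,0,0.01],[0,0,0.001,0,0,0,0.01],[0,0,0.001,0,0,0,0.01],[0,0,0.001,0,0,0,0.01],[0,0,0.001,0,0,0,0.01],[0,0,0,0,0,0,0.01]]'
```

```text
time_s: 43.92
ee_pos: [0.6179, 0.047, 0.1006]
eef_rot: [[1.0, -0.012, -0.001], [-0.012, -1.0, 0.0], [-0.001, 0.0, -1.0]]
ft_force: [-0.1, -0.6, -3.1]
finger_gap: 0.0254
gripper_force: 20.0
time_s: 44.58
ee_pos: [0.6184, 0.0471, 0.0917]
eef_rot: [[1.0, -0.012, 0.0], [-0.012, -1.0, -0.0], [0.0, 0.0, -1.0]]
ft_force: [-0.7, -0.6, -0.5]
finger_gap: 0.0257
gripper_force: 20.0
```

```bash

python3 -m inch '[[0,0,0.001,0,0,0,0.01],[0,0,0.001,0,0,0,0.01],[0,0,0.001,0,0,0,0.01],[0,0,0,0,0,0,0.01],[0,0,0,0,0,0,0.01],[0,0,0,0,0,0,0.01],[0,0,0,0,0,0,0.01],[0,0,0,0,0,0,0.01]]'
python3 -m inch '[[0,0,0,0,0,0,0.06],[0,0,0,0,0,0,0.06],[0,0,0,0,0,0,0.06],[0,0,0,0,0,0,0.06],[0,0,0,0,0,0,0.06],[0,0,-0.02,0,0,0,0.06],[0,0,-0.03,0,0,0,0.06],[0,0,-0.03,0,0,0,0.06]]'
```

```text
time_s: 45.25
ee_pos: [0.6188, 0.0471, 0.0913]
eef_rot: [[1.0, -0.012, 0.002], [-0.012, -1.0, -0.001], [0.002, 0.001, -1.0]]
ft_force: [-9.2, -2.0, 20.8]
finger_gap: 0.0253
gripper_force: 20.0
time_s: 45.92
ee_pos: [0.6175, 0.0471, 0.1685]
eef_rot: [[1.0, -0.012, -0.003], [-0.012, -1.0, 0.0], [-0.003, -0.0, -1.0]]
ft_force: [0.8, -0.4, 0.9]
finger_gap: 0.059
gripper_force: 0.0
```

```bash

python3 -m inch '[[-0.02,0,-0.02,0,0,0,0.06],[-0.02,0,-0.02,0,0,0,0.06],[-0.02,0,-0.02,0,0,0,0.06],[-0.02,0,-0.02,0,0,0,0.06],[-0.02,0,-0.02,0,0,0,0.06],[0,0,0,0,0,0,0.06],[0,0,0,0,0,0,0.06],[0,0,0,0,0,0,0.06]]'
python3 - <<'E'
from h import *
st(); C=cam("wrist"); cv2.imwrite("pics/w10.png",C["img"]); cv2.imwrite("pics/w10c.png",cv2.resize(C["img"][30:250,80:450],(740,440),interpolation=cv2.INTER_CUBIC))
find("wrist","stopper_grip","neck_rim","plate_top","grip0","mat")
print(proj(C,[(.618,.0478,.087),(.618,.0478,.121),(.618,.0478,.081),(.62,.165,.059)]))
E
```

```text
time_s: 46.58
ee_pos: [0.5185, 0.048, 0.2681]
eef_rot: [[1.0, -0.013, -0.0], [-0.013, -1.0, -0.0], [-0.0, 0.0, -1.0]]
ft_force: [-0.1, 0.1, -0.9]
finger_gap: 0.0599
gripper_force: 0.0
t 46.58 tcp [0.5185 0.048  0.2681] yaw -0.72 z [-0. -0. -1.] F [-0.1  0.1 -0.9] gap 0.0599 gf 0.0
wrist stopper_grip [0.6186 0.0507 0.0889] 0.93
wrist plate_top [0.6225 0.1666 0.0576] 0.86
wrist plate_top [0.5611 0.107  0.0343] 0.62
wrist grip0 [0.4896 0.136  0.0216] 0.97
wrist grip0 [0.4852 0.189  0.0204] 0.93
wrist grip0 [0.4759 0.0867 0.0203] 0.66
wrist mat [ 0.4459 -0.3182  0.0013] 0.92
[[275.65875734 100.51912811]
 [275.64472882  98.58951306]
 [275.66094559 100.82012063]
 [175.15058151 101.31157366]]
```

View pics/w10c.png

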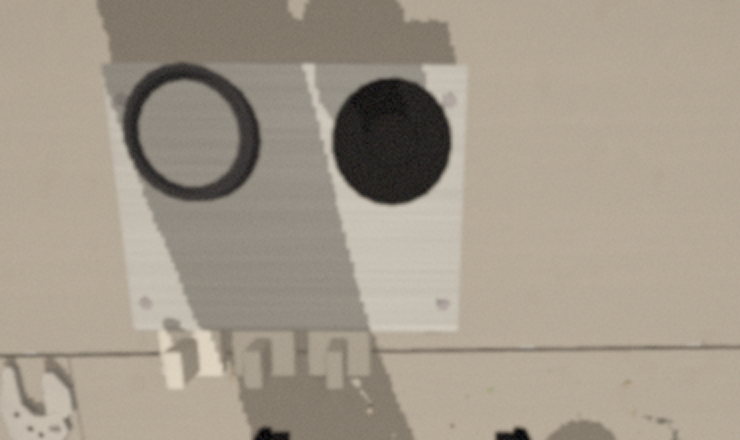

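The stopper flange is at (276,100), exactly over the rim as predicted, so it is seated; all three cartridges are still home. Next the black tamper on the cork mat.

```bash

python3 -m inch '[[-0.0057,0.0243,0.0067,0,0,0,0.07],[-0.0057,0.0243,0.0067,0,0,0,0.07],[-0.0057,0.0243,0.0067,0,0,0,0.07],[-0.0057,0.0243,0.0067,0,0,0,0.07],[-0.0057,0.0243,0.0067,0,0,0,0.07],[-0.0057,0.0243,0.0067,0,0,0,0.07],[-0.0057,0.0243,0.0067,0,0,0,0.07],[-0.0057,0.0243,0.0067,0,0,0,0.07]]' >/dev/null
python3 -m inch '[[-0.0057,0.0243,0.0067,0,0,0,0.07],[-0.0057,0.0243,0.0067,0,0,0,0.07],[-0.0057,0.0243,0.0067,0,0,0,0.07],[-0.0057,0.0243,0.0067,0,0,0,0.07],[-0.0057,0.0243,0.0067,0,0,0,0.07],[-0.0057,0.0243,0.0067,0,0,0,0.07],[-0.0057,0.0243,0.0067,0,0,0,0.07],[0,0,0,0,0,0,0.07]]' >/dev/null
python3 -m inch '[[0,0,0,0,0,0,0.07],[0,0,0,0,0,0,0.07],[0,0,0,0,0,0,0.07],[0,0,0,0,0,0,0.07],[0,0,0,0,0,0,0.07],[0,0,0,0,0,0,0.07],[0,0,0,0,0,0,0.07],[0,0,0,0,0,0,0.07]]' >/dev/null
python3 - <<'E'
from h import *
st(); C=cam("wrist"); cv2.imwrite("pics/w11.png",C["img"])
find("wrist","tamper_grip","mat")
for z in(.002,.016,.084): print(z,proj(C,(.435,-.325,z)))
E
```

```text
t 48.88 tcp [ 0.4285 -0.315   0.1682] yaw -0.68 z [ 0. -0. -1.] F [ 0.  -0.  -0.3] gap 0.0703 gf 0.0
wrist tamper_grip [ 0.2611 -0.3483  0.0159] 0.94
wrist tamper_grip [ 0.4406 -0.3358  0.0362] 0.67
wrist tamper_grip [ 0.3351 -0.31    0.0166] 0.59
wrist mat [ 4.491e-01 -3.226e-01 -1.000e-04] 0.8
0.002 [[285.45959668 187.96116586]]
0.016 [[285.85743294 190.86333897]]
0.084 [[288.37611345 209.23684482]]
```

View pics/w11.png

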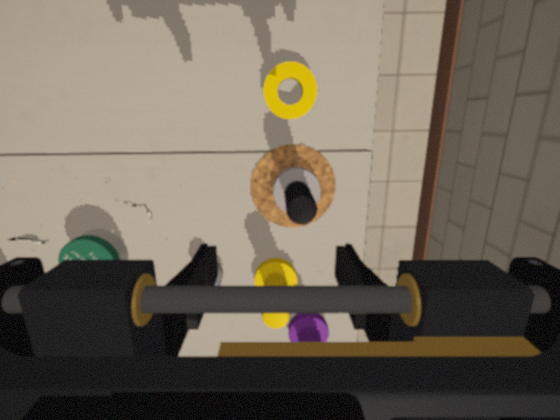

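The black tamper's foot is at (297,190), its handle top at (301,209), on a cork mat centred at (292,185). The yellow (275,285) and purple (308,328) ones are look-alikes.

```bash
python3 - <<'E'
from h import *
C=cam("wrist")
print("mat",ray(C,[(292.5,185)],.002),"foot",ray(C,[(297,190)],.016),"top",ray(C,[(301,208)],.084))
E
```

```text
mat [[ 0.438256   -0.33301155  0.002     ]] foot [[ 0.43577674 -0.33712061  0.016     ]] top [[ 0.43595396 -0.33598105  0.084     ]]
```

```bash

python3 -m inch '[[0.0078,0.0214,0,0,0,0,0.07],[0,0,0.018,0,0,0,0.07],[0,0,0.02,0,0,0,0.07],[0,0,0.02,0,0,0,0.07],[0,0,0.02,0,0,0,0.07],[0,0,0.02,0,0,0,0.07],[0,0,0.018,0,0,0,0.07],[0,0,0.013,0,0,0,0.07]]'
python3 -m inch '[[0,0,0,0,0,0,0.07],[0,0,0,0,0,0,0.07],[0,0,0,0,0,0,0.01],[0,0,0,0,0,0,0.01],[0,0,0,0,0,0,0.01],[0,0,0,0,0,0,0.01],[0,0,0,0,0,0,0.01],[0,0,0,0,0,0,0.01]]' 45
python3 -m inch '[[0,0,0,0,0,0,0.01],[0,0,0,0,0,0,0.01],[0,0,0,0,0,0,0.01],[0,0,0,0,0,0,0.01],[0,0,0,0,0,0,0.01],[0,0,0,0,0,0,0.01],[0,0,0,0,0,0,0.01],[0,0,0,0,0,0,0.01]]'
```

```text
time_s: 49.75
ee_pos: [0.4353, -0.3362, 0.0373]
eef_rot: [[1.0, -0.012, -0.001], [-0.012, -1.0, 0.001], [-0.001, -0.001, -1.0]]
ft_force: [-0.1, 0.2, 0.3]
finger_gap: 0.07
gripper_force: 0.0
time_s: 50.42
ee_pos: [0.4361, -0.3367, 0.0394]
eef_rot: [[1.0, -0.012, 0.0], [-0.012, -1.0, -0.0], [0.0, 0.0, -1.0]]
ft_force: [-0.4, -1.1, -0.1]
finger_gap: 0.038
gripper_force: 0.0
time_s: 51.08
ee_pos: [0.436, -0.3367, 0.0391]
eef_rot: [[1.0, -0.012, 0.0], [-0.012, -1.0, -0.0], [0.0, 0.0, -1.0]]
ft_force: [-0.1, -1.3, 0.7]
finger_gap: 0.0269
gripper_force: 45.0
```

```bash

python3 -m inch '[[0,0,-0.015,0,0,0,0.01],[0,0,-0.02,0,0,0,0.01],[0,0,-0.02,0,0,0,0.01],[0,0,-0.02,0,0,0,0.01],[0,0,-0.02,0,0,0,0.01],[0,0,-0.02,0,0,0,0.01],[0,0,-0.02,0,0,0,0.01],[0,0,-0.005,0,0,0,0.01]]'
python3 -m inch '[[0.01,-0.028,0,0,0,0,0.01],[0.01,-0.028,0,0,0,0,0.01],[0.01,-0.028,0,0,0,0,0.01],[0.01,-0.028,0,0,0,0,0.01],[0.01,-0.028,0,0,0,0,0.01],[0.01,-0.028,0,0,0,0,0.01],[0.01,-0.028,0,0,0,0,0.01],[0.01,-0.028,0,0,0,0,0.01]]'
python3 -m inch '[[0.01,-0.028,0,0,0,0,0.01],[0.01,-0.028,0,0,0,0,0.01],[0.01,-0.028,0,0,0,0,0.01],[0.01,-0.028,0,0,0,0,0.01],[0.01,-0.028,0,0,0,0,0.01],[0.01,-0.028,0,0,0,0,0.01],[0.01,-0.028,0,0,0,0,0.01],[0.01,-0.028,0,0,0,0,0.01]]'
python3 -m inch '[[0.008,-0.028,0,0,0,0,0.01],[0.008,-0.02,0,0,0,0,0.01],[0,0,0,0,0,0,0.01],[0,0,0,0,0,0,0.01],[0,0,0,0,0,0,0.01],[0,0,0,0,0,0,0.01],[0,0,0,0,0,0,0.01],[0,0,0,0,0,0,0.01]]'
python3 - <<'E'
from h import *
st(); C=cam("wrist"); cv2.imwrite("pics/w12.png",C["img"])
print(proj(C,[(.62,.165,.061),(.62,.127,.061),(.62,.203,.061),(.658,.165,.061)]))
E
```

```text
time_s: 51.75
ee_pos: [0.437, -0.337, 0.1818]
eef_rot: [[1.0, -0.012, 0.003], [-0.012, -1.0, -0.002], [0.003, 0.002, -1.0]]
ft_force: [0.7, -0.4, -2.1]
finger_gap: 0.0273
gripper_force: 45.0
time_s: 52.42
ee_pos: [0.5184, -0.112, 0.1778]
eef_rot: [[1.0, -0.012, -0.001], [-0.012, -1.0, 0.001], [-0.001, -0.0, -1.0]]
ft_force: [0.8, 0.4, -3.0]
finger_gap: 0.0269
gripper_force: 45.0
time_s: 53.08
ee_pos: [0.6011, 0.1107, 0.1775]
eef_rot: [[1.0, -0.012, -0.002], [-0.012, -1.0, -0.0], [-0.002, 0.0, -1.0]]
ft_force: [0.7, -0.1, -2.6]
finger_gap: 0.0272
gripper_force: 45.0
time_s: 53.75
ee_pos: [0.618, 0.1561, 0.1791]
eef_rot: [[1.0, -0.014, 0.0], [-0.014, -1.0, -0.0], [0.0, 0.0, -1.0]]
ft_force: [0.2, 0.9, -3.1]
finger_gap: 0.027
gripper_force: 45.0
t 53.75 tcp [0.618  0.1561 0.1791] yaw -0.78 z [ 0. -0. -1.] F [ 0.2  0.9 -3.1] gap 0.027 gf 45.0
[[267.43293334 203.75419484]
 [306.51141648 203.25524662]
 [228.39271955 204.25265444]
 [266.56307095 164.67298138]]
```

View pics/w12.png

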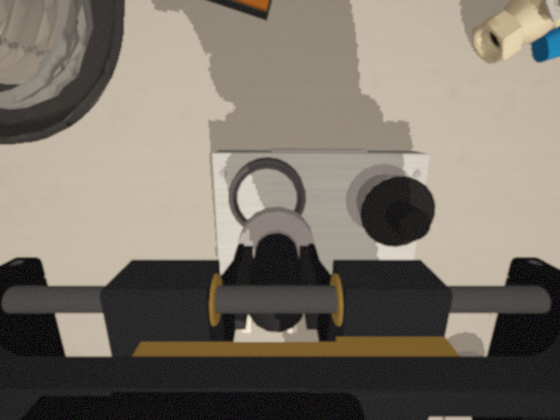

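The ring's outer edges are at u 228–306 and its top at v≈157, a bit further from the robot than I assumed. Refining x.

```bash
python3 - <<'E'
from h import *
C=cam("wrist"); g=cv2.cvtColor(C["img"],cv2.COLOR_BGR2GRAY)
print(g[150:180,267].tolist()); print(g[192,222:250].tolist()); print(g[192,285:314].tolist())
for v in (155,156,157,158,160,162,164): print(v,ray(C,[(267,v)],.061)[0,0])
m=(g<85).astype(np.uint8); m[:150]=0;m[212:]=0;m[:,:222]=0;m[:,312:]=0
v,u=np.nonzero(m); W=ray(C,np.c_[u,v],.061)[:,:2]
from scipy.optimize import least_squares
W=W[W[:,0]>.61]
r=least_squares(lambda p:np.hypot(W[:,0]-p[0],W[:,1]-p[1])-p[2],[.623,.165,.0355],loss="soft_l1",f_scale=.002); print(r.x,len(W))
E
```

```text
[109, 99, 118, 138, 154, 156, 143, 104, 67, 54, 65, 69, 71, 65, 64, 66, 69, 81, 107, 144, 157, 160, 158, 158, 159, 157, 156, 157, 157, 158]
[210, 209, 210, 209, 210, 203, 171, 128, 98, 94, 96, 77, 67, 67, 88, 134, 181, 204, 210, 210, 210, 209, 210, 210, 208, 210, 209, 209]
[156, 157, 157, 156, 159, 157, 158, 158, 159, 156, 148, 121, 88, 65, 56, 53, 59, 65, 62, 75, 109, 143, 157, 161, 161, 162, 160, 160, 161]
155 0.6669236192602761
156 0.6660051661188164
157 0.6650849272546617
158 0.6641628974548484
160 0.6623134440947407
162 0.660456763926792
164 0.6585928145095507
[0.62734808 0.16491483 0.03242683] 927
```

```bash

python3 -m inch '[[0.0039,-0.0095,0,0,0,0,0.01],[0,0,0.012,0,0,0,0.01],[0,0,0.014,0,0,0,0.01],[0,0,0.014,0,0,0,0.01],[0,0,0.014,0,0,0,0.01],[0,0,0.012,0,0,0,0.01],[0,0,0.008,0,0,0,0.01],[0,0,0,0,0,0,0.01]]'
python3 -m inch '[[0,0,0,0,0,0,0.01],[0,0,0,0,0,0,0.01],[0,0,0.002,0,0,0,0.01],[0,0,0.002,0,0,0,0.01],[0,0,0.002,0,0,0,0.01],[0,0,0.002,0,0,0,0.01],[0,0,0,0,0,0,0.01],[0,0,0,0,0,0,0.01]]'
```

```text
time_s: 54.52
ee_pos: [0.6207, 0.166, 0.1022]
eef_rot: [[1.0, -0.012, -0.004], [-0.012, -1.0, -0.001], [-0.004, 0.001, -1.0]]
ft_force: [-0.7, 0.2, -2.2]
finger_gap: 0.027
gripper_force: 45.0
time_s: 55.18
ee_pos: [0.6219, 0.1666, 0.0969]
eef_rot: [[1.0, -0.012, -0.0], [-0.012, -1.0, -0.0], [-0.0, 0.0, -1.0]]
ft_force: [-0.1, -0.8, -2.5]
finger_gap: 0.0268
gripper_force: 45.0
```

```bash

python3 -m inch '[[0,0,0.002,0,0,0,0.01],[0,0,0.002,0,0,0,0.01],[0,0,0.002,0,0,0,0.01],[0,0,0.002,0,0,0,0.01],[0,0,0.001,0,0,0,0.01],[0,0,0.001,0,0,0,0.01],[0,0,0.001,0,0,0,0.01],[0,0,0.001,0,0,0,0.01]]'
python3 -m inch '[[0,0,0.001,0,0,0,0.01],[0,0,0.001,0,0,0,0.01],[0,0,0.001,0,0,0,0.01],[0,0,0,0,0,0,0.01],[0,0,0,0,0,0,0.01],[0,0,0,0,0,0,0.01],[0,0,0,0,0,0,0.01],[0,0,0,0,0,0,0.01]]'
```

```text
time_s: 55.85
ee_pos: [0.6222, 0.1668, 0.0854]
eef_rot: [[1.0, -0.012, 0.001], [-0.012, -1.0, 0.0], [0.001, -0.0, -1.0]]
ft_force: [-1.4, 0.0, 4.8]
finger_gap: 0.0271
gripper_force: 45.0
time_s: 56.52
ee_pos: [0.6225, 0.1669, 0.0838]
eef_rot: [[1.0, -0.012, 0.002], [-0.012, -1.0, 0.0], [0.002, -0.0, -1.0]]
ft_force: [-5.4, -1.4, 15.4]
finger_gap: 0.0271
gripper_force: 45.0
```

Bottomed: foot at about 47 mm with a net push of about 18 N. Hold a little longer, firmer by 1 mm, then lift out.

```bash

python3 -m inch '[[0,0,0.001,0,0,0,0.01],[0,0,0,0,0,0,0.01],[0,0,0,0,0,0,0.01],[0,0,0,0,0,0,0.01],[0,0,0,0,0,0,0.01],[0,0,0,0,0,0,0.01],[0,0,0,0,0,0,0.01],[0,0,0,0,0,0,0.01]]'
python3 -m inch '[[0,0,0,0,0,0,0.01],[0,0,-0.005,0,0,0,0.01],[0,0,-0.008,0,0,0,0.01],[0,0,-0.015,0,0,0,0.01],[0,0,-0.02,0,0,0,0.01],[0,0,-0.02,0,0,0,0.01],[0,0,-0.02,0,0,0,0.01],[0,0,-0.01,0,0,0,0.01]]'
python3 - <<'E'
from h import *
st(); C=cam("wrist"); find("wrist","stopper_grip")
E
```

```text
time_s: 57.18
ee_pos: [0.6226, 0.1669, 0.0837]
eef_rot: [[1.0, -0.012, 0.002], [-0.012, -1.0, -0.0], [0.002, 0.0, -1.0]]
ft_force: [-7.4, -2.5, 21.9]
finger_gap: 0.0271
gripper_force: 45.0
time_s: 57.85
ee_pos: [0.6224, 0.1669, 0.1809]
eef_rot: [[1.0, -0.012, 0.001], [-0.012, -1.0, 0.0], [0.001, -0.0, -1.0]]
ft_force: [0.2, 0.3, -1.9]
finger_gap: 0.0273
gripper_force: 45.0
t 57.85 tcp [0.6224 0.1669 0.1809] yaw -0.69 z [ 0.001  0.    -1.   ] F [ 0.2  0.3 -1.9] gap 0.0273 gf 45.0
wrist stopper_grip [0.6228 0.0554 0.0915] 0.69
```

```bash

python3 -m inch '[[-0.0099,0.0279,0,0,0,0,0.01],[-0.0099,0.0279,0,0,0,0,0.01],[-0.0099,0.0279,0,0,0,0,0.01],[-0.0099,0.0279,0,0,0,0,0.01],[-0.0099,0.0279,0,0,0,0,0.01],[-0.0099,0.0279,0,0,0,0,0.01],[-0.0099,0.0279,0,0,0,0,0.01],[-0.0099,0.0279,0,0,0,0,0.01]]' >/dev/null
python3 -m inch '[[-0.0099,0.0279,0,0,0,0,0.01],[-0.0099,0.0279,0,0,0,0,0.01],[-0.0099,0.0279,0,0,0,0,0.01],[-0.0099,0.0279,0,0,0,0,0.01],[-0.0099,0.0279,0,0,0,0,0.01],[-0.0099,0.0279,0,0,0,0,0.01],[-0.0099,0.0279,0,0,0,0,0.01],[-0.0099,0.0279,0,0,0,0,0.01]]' >/dev/null
python3 -m inch '[[-0.0099,0.0279,0,0,0,0,0.01],[-0.0099,0.0279,0,0,0,0,0.01],[0,0,0,0,0,0,0.01],[0,0,0,0,0,0,0.01],[0,0,0,0,0,0,0.01],[0,0,0,0,0,0,0.01],[0,0,0,0,0,0,0.01],[0,0,0,0,0,0,0.01]]'
python3 - <<'E'
from h import *
C=cam("wrist"); find("wrist","mat"); print(proj(C,(.438,-.333,.002)))
for d in spotter.regions_of("mat","wrist")[:2]:
    v,u=np.nonzero(d["mask"]); print(d["p"],u.min(),u.max(),v.min(),v.max())
E
```

```text
time_s: 59.95
ee_pos: [0.4381, -0.3324, 0.1789]
eef_rot: [[1.0, -0.01, -0.0], [-0.01, -1.0, 0.0], [-0.0, -0.0, -1.0]]
ft_force: [-0.6, -1.4, -2.2]
finger_gap: 0.0277
gripper_force: 45.0
wrist mat [ 0.4413 -0.3334 -0.0011] 0.76
[[277.1353896  191.53635413]]
0.81 235 317 152 219
```

```bash

python3 -m inch '[[0,0,0.02,0,0,0,0.01],[0,0,0.025,0,0,0,0.01],[0,0,0.025,0,0,0,0.01],[0,0,0.025,0,0,0,0.01],[0,0,0.02,0,0,0,0.01],[0,0,0.01,0,0,0,0.01],[0,0,0.008,0,0,0,0.01],[0,0,0,0,0,0,0.01]]'
python3 -m inch '[[0,0,0.002,0,0,0,0.01],[0,0,0.002,0,0,0,0.01],[0,0,0.0015,0,0,0,0.01],[0,0,0.001,0,0,0,0.01],[0,0,0.0005,0,0,0,0.01],[0,0,0,0,0,0,0.01],[0,0,0,0,0,0,0.01],[0,0,0,0,0,0,0.01]]'
```

```text
time_s: 60.77
ee_pos: [0.4373, -0.3329, 0.0451]
eef_rot: [[1.0, -0.012, -0.001], [-0.012, -1.0, 0.001], [-0.001, -0.001, -1.0]]
ft_force: [-0.4, 1.0, -2.8]
finger_gap: 0.0275
gripper_force: 45.0
time_s: 61.43
ee_pos: [0.4378, -0.3334, 0.0392]
eef_rot: [[1.0, -0.012, 0.0], [-0.012, -1.0, -0.0], [0.0, 0.0, -1.0]]
ft_force: [0.2, -0.4, -3.3]
finger_gap: 0.0268
gripper_force: 45.0
```

```bash

python3 -m inch '[[0,0,0.0005,0,0,0,0.01],[0,0,0.0005,0,0,0,0.01],[0,0,0.0005,0,0,0,0.01],[0,0,0,0,0,0,0.01],[0,0,0,0,0,0,0.01],[0,0,0,0,0,0,0.07],[0,0,0,0,0,0,0.07],[0,0,0,0,0,0,0.07]]'
python3 -m inch '[[0,0,0,0,0,0,0.07],[0,0,0,0,0,0,0.07],[0,0,-0.015,0,0,0,0.07],[0,0,-0.03,0,0,0,0.07],[0,0,-0.03,0,0,0,0.07],[0,0,-0.03,0,0,0,0.07],[0,0,-0.03,0,0,0,0.07],[0,0,-0.03,0,0,0,0.07]]'
python3 -m inch '[[0,-0.01,-0.03,0,0,0,0.07],[0,-0.02,-0.03,0,0,0,0.07],[0,-0.02,-0.03,0,0,0,0.07],[0,-0.02,-0.01,0,0,0,0.07],[0,-0.02,0,0,0,0,0.07],[0,-0.02,0,0,0,0,0.07],[0,0,0,0,0,0,0.07],[0,0,0,0,0,0,0.07]]'
python3 - <<'E'
from h import *
st(); C=cam("wrist"); cv2.imwrite("pics/w13.png",C["img"])
find("wrist","stopper_grip","tamper_grip","mat","grip0")
print(proj(C,[(.438,-.333,.016),(.438,-.333,.084),(.618,.0478,.087)]))
E
```

```text
time_s: 62.1
ee_pos: [0.438, -0.3335, 0.0378]
eef_rot: [[1.0, -0.012, 0.001], [-0.012, -1.0, -0.0], [0.001, 0.0, -1.0]]
ft_force: [1.3, -0.7, 0.1]
finger_gap: 0.0401
gripper_force: 0.0
time_s: 62.77
ee_pos: [0.4375, -0.3332, 0.204]
eef_rot: [[1.0, -0.012, -0.0], [-0.012, -1.0, 0.0], [-0.0, -0.0, -1.0]]
ft_force: [0.2, -0.9, 0.6]
finger_gap: 0.0697
gripper_force: 0.0
time_s: 63.43
ee_pos: [0.4392, -0.2225, 0.3028]
eef_rot: [[1.0, -0.01, 0.0], [-0.01, -1.0, -0.001], [0.0, 0.001, -1.0]]
ft_force: [-0.0, -0.7, 0.5]
finger_gap: 0.0703
gripper_force: 0.0
t 63.43 tcp [ 0.4392 -0.2225  0.3028] yaw -0.58 z [ 0.    -0.001 -1.   ] F [-0.  -0.7  0.5] gap 0.0703 gf 0.0
wrist stopper_grip [0.6151 0.0418 0.0877] 0.93
wrist tamper_grip [ 0.3342 -0.3022  0.0142] 0.65
wrist tamper_grip [ 0.4378 -0.3272  0.0302] 0.61
wrist mat [ 4.443e-01 -3.236e-01  1.000e-04] 0.69
wrist grip0 [0.4847 0.133  0.0282] 0.92
wrist grip0 [0.4743 0.0845 0.023 ] 0.88
wrist grip0 [ 0.3655 -0.1119  0.0332] 0.43
[[349.36426115 174.57408515]
 [361.67353632 184.03792155]
 [ 32.00599284  29.14728392]]
```

View pics/w13.png

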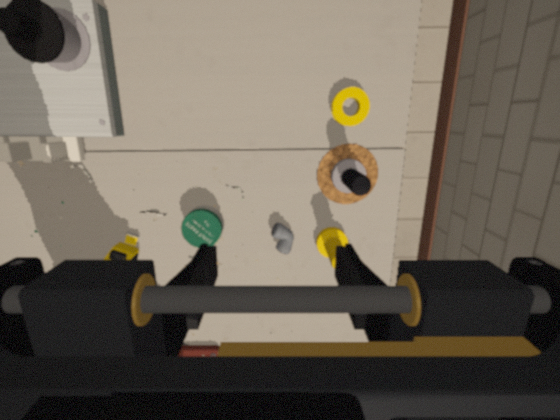

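The tamper stands upright on its mat at (352,178), and the bystanders are unmoved. I've gone over the 14-picture limit, having viewed 17, so the last check, a re-look at the stopper and cartridges from above, uses numbers only.

```bash

python3 -m inch '[[0.0067,-0.0225,0.003,0,0,0,0.06],[0.0067,-0.0225,0.003,0,0,0,0.06],[0.0067,-0.0225,0.003,0,0,0,0.06],[0.0067,-0.0225,0.003,0,0,0,0.06],[0.0067,-0.0225,0.003,0,0,0,0.06],[0.0067,-0.0225,0.003,0,0,0,0.06],[0.0067,-0.0225,0.003,0,0,0,0.06],[0.0067,-0.0225,0.003,0,0,0,0.06]]' >/dev/null
python3 -m inch '[[0.0067,-0.0225,0.003,0,0,0,0.06],[0.0067,-0.0225,0.003,0,0,0,0.06],[0.0067,-0.0225,0.003,0,0,0,0.06],[0.0067,-0.0225,0.003,0,0,0,0.06],[0,0,0,0,0,0,0.06],[0,0,0,0,0,0,0.06],[0,0,0,0,0,0,0.06],[0,0,0,0,0,0,0.06]]' >/dev/null
python3 - <<'E'
from h import *
st(); C=cam("wrist"); cv2.imwrite("pics/w14.png",C["img"])
g=cv2.cvtColor(C["img"],cv2.COLOR_BGR2GRAY); c=proj(C,(.618,.0478,.087))[0]; print("expected",c)
m=(g<60).astype(np.uint8); m[240:]=0; n,l,s,ce=cv2.connectedComponentsWithStats(m)
i=min([k for k in range(1,n) if s[k,4]>500],key=lambda k:np.hypot(*(ce[k]-c))); x,y,w,h,a=s[i]; print("box",s[i],"centre",x+w/2,y+h/2)
print("flange",ray(C,[(x+w/2,y+h/2)],.087),"diam",w,proj(C,[(.618,.0148,.087),(.618,.0808,.087)])[:,0])
find("wrist","stopper_grip","grip0","plate_top")
C=cam("top"); find("top","tamper_grip","mat","flux_tin","tape_spool","elbow")
# dark knob leaning check from scene: seen masks
C=cam("scene"); find("scene","stopper_grip","grip0")
E
```

```text
t 65.02 tcp [0.5228 0.0442 0.2665] yaw -0.8 z [-0. -0. -1.] F [ 0.2 -0.9  0.1] gap 0.0599 gf 0.0
expected [272.04275538 104.69617531]
box [ 243   74   58   61 2789] centre 272.0 104.5
flange [[0.61819994 0.04784256 0.087     ]] diam 58 [302.70481253 241.40571029]
wrist stopper_grip [0.6166 0.0498 0.0879] 0.98
wrist grip0 [0.4868 0.1389 0.0185] 0.96
wrist grip0 [0.6226 0.1622 0.0608] 0.74
wrist grip0 [0.477  0.0886 0.0216] 0.64
wrist plate_top [0.6211 0.1622 0.0615] 0.62
top tamper_grip [ 0.429  -0.3241  0.0163] 0.77
top tamper_grip [ 0.2509 -0.3437  0.0139] 0.55
top tamper_grip [ 0.3201 -0.3024  0.013 ] 0.53
top mat [ 0.4319 -0.3223  0.0049] 0.68
top flux_tin [ 0.3595 -0.1078  0.0331] 0.96
top tape_spool [ 0.5389 -0.3273  0.0187] 0.55
top tape_spool [ 0.3276 -0.2307  0.0191] 0.5
top elbow [ 0.3277 -0.2312  0.0192] 0.75
scene stopper_grip [0.6085 0.0582 0.0866] 0.6
scene grip0 [0.4752 0.0876 0.055 ] 0.63
scene grip0 [ 0.4237 -0.319   0.0048] 0.42
```

```bash
python3 - <<'E'
from h import *
C=cam("wrist"); g=cv2.cvtColor(C["img"],cv2.COLOR_BGR2GRAY).astype(np.float32)
xs=np.arange(.448,.502,.003)
for y in (.1923,.1393,.0863):
  for d in (-.017,.017):
    q=proj(C,np.c_[xs,np.full(len(xs),y+d),np.full(len(xs),.022)]).astype(np.float32)
    print(y,d,cv2.remap(g,q[:,0],q[:,1],cv2.INTER_LINEAR).ravel().astype(int).tolist())
find("wrist","grip0")
E
```

```text
0.1923 -0.017 [171, 171, 170, 171, 171, 167, 197, 211, 212, 211, 212, 212, 212, 210, 206, 207, 205, 161]
0.1923 0.017 [170, 170, 183, 210, 211, 210, 209, 210, 209, 209, 208, 195, 173, 205, 211, 209, 203, 181]
0.1393 -0.017 [124, 124, 122, 123, 123, 129, 153, 159, 159, 159, 158, 160, 159, 159, 160, 159, 157, 134]
0.1393 0.017 [128, 126, 130, 139, 136, 139, 154, 159, 153, 155, 152, 154, 156, 160, 159, 159, 156, 135]
0.0863 -0.017 [154, 141, 125, 125, 125, 131, 157, 159, 160, 160, 160, 160, 159, 161, 159, 161, 146, 135]
0.0863 0.017 [122, 123, 121, 122, 124, 130, 156, 161, 159, 160, 159, 160, 160, 160, 161, 160, 145, 131]
wrist grip0 [0.486  0.139  0.0209] 0.7
wrist grip0 [0.4757 0.085  0.0222] 0.66
wrist grip0 [0.4859 0.1907 0.0224] 0.62
```

All three slab ends sit at x≈0.465 (home is 0.464). Stopper, tamper and bystanders also check out, so I'm handing in.

```bash
python3 -c "
from workcell import manip
print(manip.finish_job())"
```

```text
the job is handed in; nothing more can be done
None
```

The job is handed in: three cartridges home in slots 0–2, stopper seated, primer pressed to its stop and held, tamper back on its mat, and the tin, spool and elbow not disturbed; the hand-in gave no verdict, and I viewed 17 pictures, over the limit of 14.

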